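Setting out the watercolour things

TASK

Get the desk ready for painting: turn every washed water cup the right way up and stand it, mouth up, wholly on the green cutting mat, and lay each upright brush case on its side in a groove of the wooden rest, centred lengthwise and fully down in both saddles, one case to a groove. Do not disturb the paint box, ink jar or tape roll, and let go of everything at the end.

Things in the scene. Friction and masses are not known exactly. Their poses are not given: they have to be found in the camera images.
- cup_white: White octagonal water cup, 62 mm across flats (67 over corners), 80 mm tall, wall 4 mm, base 6 mm, 140 g; lies steadily on any flat. Origin: centre of the outside of its closed base; z points from base to open mouth; flats face x, y and the directions 45 degrees between. Starts mouth-down on the grey cloth (origin 80 mm up, z down). May be absent.
- cup_blue: Blue octagonal water cup, 62 mm across flats (67 over corners), 80 mm tall, wall 4 mm, base 6 mm, 140 g; lies steadily on any flat. Origin: centre of the outside of its closed base; z points from base to open mouth; flats face x, y and the directions 45 degrees between. Starts mouth-down on the grey cloth (origin 80 mm up, z down). May be absent.
- cup_orange: Terracotta-orange octagonal water cup, 62 mm across flats (67 over corners), 80 mm tall, wall 4 mm, base 6 mm, 140 g; lies steadily on any flat. Origin: centre of the outside of its closed base; z points from base to open mouth; flats face x, y and the directions 45 degrees between. Starts mouth-down on the grey cloth (origin 80 mm up, z down). May be absent.
- tube_red: Red case with white cap: closed octagonal brush case, 34 mm across flats, 140 mm long, 110 g. Origin: centre of its bottom end; z runs along it to the cap; flats face x, y and the directions 45 degrees between. Starts standing upright on the desk on the robot's side of the wooden rest. May be absent.
- tube_yellow: Yellow case with black cap: closed octagonal brush case, 34 mm across flats, 140 mm long, 110 g. Origin: centre of its bottom end; z runs along it to the cap; flats face x, y and the directions 45 degrees between. Starts standing upright on the desk on the robot's side of the wooden rest. May be absent.
- tube_red_mid (a point): Middle of the red case's axis, 70 mm from either end.
- tube_yellow_mid (a point): Middle of the yellow case's axis, 70 mm from either end.
- mat: Green cutting mat with a white grid, 220 mm along its x by 290 mm along its y, 1 mm thick, level with the desk for all purposes. Fixed. Origin at its centre, z up.
- drain: Grey cloth, 210 mm along x by 260 mm along y, flat on the desk, on which the cups start. Fixed. Origin at its centre.
- rest: Wooden rest with two parallel V grooves along its x axis, 115 mm apart, on a base board 140 by 190 by 3 mm whose middle lies 45 mm towards +x of the origin. Fixed. Origin at desk level, x away from the robot, z up.
- groove_left (a point): Left (+y) groove of the rest: where the middle of a case's axis lies when seated, 36 mm above the desk. Groove along x (axes as rest). Two 90 degree V saddles, 16 mm thick, 55 mm before and behind this point, tops at 38 mm, carry the case; between them 94 mm is open for fingers down to the 3 mm board. The case's flats fit the V.
- groove_right (a point): Right (-y) groove of the rest: where the middle of a case's axis lies when seated, 36 mm above the desk. Groove along x (axes as rest). Two 90 degree V saddles, 16 mm thick, 55 mm before and behind this point, tops at 38 mm, carry the case; between them 94 mm is open for fingers down to the 3 mm board. The case's flats fit the V.
- paintbox: Bystander: black box of watercolour pans, 85 x 200 x 18 mm, lying beyond the work. Origin: centre of its underside.
- inkjar: Bystander: amber ink jar, 56 mm across, 75 mm tall, beyond the work. Origin: centre of its underside.
- tape: Bystander: yellow roll of tape lying flat, 90 mm across, 24 mm high, beyond the work. Origin: centre of its underside.
Things that resemble listed ones, but are neither listed nor needed, are in the scene too. Several things have the shape of the tube_yellow; the one meant has the colours described above.

How it is judged:
At the end, for the whole second after the job is handed in: Every cup stands mouth-up (within 0.12 rad) with its centre within 82 mm (x) and 117 mm (y) of the mat's centre; every case lies in a groove (axis within 0.1 rad, middle within 25 mm along, 8 mm across, 7 mm in height of the groove point); all at rest (angle between each of cup_white, cup_blue, cup_orange's own z axis and vertical below 0.12 rad and height (world z) of each of cup_white, cup_blue, cup_orange below 0.01 m and x of cup_white in the frame of mat between -0.082 and 0.082 m and y of cup_white in the frame of mat between -0.117 and 0.117 m and linear speed of each of cup_white, cup_blue, cup_orange, tube_red, tube_yellow below 0.03 m/s and x of cup_blue in the frame of mat between -0.082 and 0.082 m and y of cup_blue in the frame of mat between -0.117 and 0.117 m and x of cup_orange in the frame of mat between -0.082 and 0.082 m and y of cup_orange in the frame of mat between -0.117 and 0.117 m and angle between the z axis of each of tube_red, tube_yellow and the x axis of rest, either way round below 0.1 rad and ((x of tube_red_mid in the frame of groove_left between -0.025 and 0.025 m and y of tube_red_mid in the frame of groove_left between -0.008 and 0.008 m and z of tube_red_mid in the frame of groove_left between -0.007 and 0.007 m) or (x of tube_red_mid in the frame of groove_right between -0.025 and 0.025 m and y of tube_red_mid in the frame of groove_right between -0.008 and 0.008 m and z of tube_red_mid in the frame of groove_right between -0.007 and 0.007 m)) and ((x of tube_yellow_mid in the frame of groove_left between -0.025 and 0.025 m and y of tube_yellow_mid in the frame of groove_left between -0.008 and 0.008 m and z of tube_yellow_mid in the frame of groove_left between -0.007 and 0.007 m) or (x of tube_yellow_mid in the frame of groove_right between -0.025 and 0.025 m and y of tube_yellow_mid in the frame of groove_right between -0.008 and 0.008 m and z of tube_yellow_mid in the frame of groove_right between -0.007 and 0.007 m))); the robot touches nothing.
It fails at once if the paint box is disturbed (moved 30 mm or more) (distance of paintbox from where it was at the start of the episode above 0.03 m).
It fails at once if the ink jar is disturbed (moved 30 mm or more) (distance of inkjar from where it was at the start of the episode above 0.03 m).
It fails at once if the tape roll is disturbed (moved 30 mm or more) (distance of tape from where it was at the start of the episode above 0.03 m).
Of cup_white, cup_blue, cup_orange only 2 to 3 are there at a start; the rules pass over those that are not, and their reading is None.
Of tube_red, tube_yellow only 1 to 2 are there at a start; the rules pass over those that are not, and their reading is None.
At some moment in a run one of cup_white, cup_blue, cup_orange may be knocked a few centimetres aside while the robot is not near it.
Once in a run the grip may slacken for a moment while it holds something.
It also fails if it takes over 210 s, if anything falls off the work surface, if the arm or the gripper's body presses on something with over 40 N, if the wrist force passes 120 N, or if a joint passes its speed limit or range.

ROBOT

A 7-joint arm with a two-finger parallel gripper is mounted at the origin on the work surface. World frame = base frame: x ahead of the robot, y to its left, z up, the work surface at z = 0. Lengths are in m, angles in rad, forces in N, time in s.
With the tool pointing down it reaches from about 0.425 to 0.95 m from the base axis. Payload 16.7 kg.
Tool frame: the origin (TCP) lies at the very end of the fingers, on their centre line; the grasp point (between the pads) lies 19 mm behind it; z points along the fingers, y is the direction in which the jaws open and shut (so a half turn about z gives the same grasp; the last joint's range is limited). The gripper opens to 94 mm and grips with 3 to 60 N. Pads are 16 mm wide; open, the fingers measure 119 mm over their backs; the gripper's body (75 mm by 177 mm) begins 78 mm behind the grasp point.
Start: joints at [-1.462, 0.426, 0.074, 1.606, -0.034, 1.111, -0.067], TCP at [0.172, 0.653, 0.205] pointing down, gripper open.
Joint ranges: [-2.85, 2.85], [-0.5, 2.14], [-1.23, 1.37], [0.21, 2.46], [-1.02, 4.16], [0.16, 2.05], [-2.73, 2.73]. Speed limits (rad/s): [1.89, 1.89, 2.39, 2.39, 3.01, 3.01, 3.01].

INTERFACE

Orientations are given as a rotation vector (axis times angle).
In Python, from plant import r gives the robot as it stands.
- The arm moves only by the tool drive_tool, never from a script. Its argument "plan" is text: rows parted by semicolons, each of 7 numbers parted by spaces: the shift along the world's x, y, z in mm, then the turn, a rotation vector about the world's x, y, z in rad, then the gripper command: -1 is shut, 1 is fully open, values between are in proportion. A call has 1 to 12 rows; each row shifts and turns the pose as measured when the row begins; what a row does not reach is not made up. A row lasts 1/8 s, in which the tool goes at most 62.5 mm and 10.7 degrees, less where a joint would pass 70% of its speed; a pose out of reach is approached as far as the arm can. A call with a gripper value outside its range is refused whole. The fingers move at their own pace and stop on an object; "squeeze" is the grip in N (left out, the last holds). Time passes only in rows, so rows that do not move let the fingers close. It gives the time, the measured TCP pose, the force and the opening at its end, in the units of the state.
- r.state(): the state, without advancing time (a new reading comes with each control period).
- r.snapshot(name): name is "side" or "top" or "wrist"; returns a dict with "pixels" (420x560x3 uint8, red, green, blue), "K" (3x3 intrinsics, pixels), "xyz" and "rotation" of the camera in the world. Camera axes: x right, y down, z forward; pixel columns grow to the right and rows downward; lengths in m; the calibration is good to about 2 mm. A picture is of the moment at which its call begins. There is no depth.
- r.finish_job(): hands the job in, once; it reports no verdict.
The state is a dict: "clock": time; "joint_positions": joint angles; "qd": joint speeds; "joint_torque": joint torques, N m; "position": TCP position; "tcp_rot": TCP orientation; "force": force on the tool from outside, world axes, zero at the start; "ft_torque": the same for the moment, N m; "width": finger opening in m.
Only numpy, scipy, OpenCV 4.12 (cv2) and the standard library are available. Lean on these libraries where they do the work, as an engineer would, in place of code of your own. Each camera call takes 0.05 s, during which the arm holds its last target.

## Working session

There is one attempt and no reset: what is moved stays moved. The work goes in short steps, Python scripts to look and compute and a tool call to move; the robot and the scene stay as the last step left them, time stands still between calls to the robot, and variables do not carry over. Pictures are saved under pics/ and viewed, and the job is handed in when it is done.

Besides the shell and the picture viewer there is one more tool, called after ">>>" as a command line: name --argument value ..., lists and objects as JSON in quotes. drive_tool: Moves the arm, as the interface text tells. Its arguments: {"type":"object","properties":{"plan":{"type":"string"},"squeeze":{"type":"number"}},"required":["plan"]}

```bash
ls; mkdir -p pics; cat > h.py <<'E'
import numpy as np, cv2
from scipy.spatial.transform import Rotation as R
from plant import r
def snap(n,f=None):
    s=r.snapshot(n)
    if f: cv2.imwrite('pics/'+f,cv2.cvtColor(np.asarray(s['pixels']),cv2.COLOR_RGB2BGR))
    return s
def Rm(s):
    q=np.array(s['rotation'],float)
    if q.shape==(3,3): return q
    return R.from_rotvec(q).as_matrix() if q.size==3 else R.from_quat(q).as_matrix()
def ray(s,u,v,z):
    d=Rm(s)@np.linalg.inv(np.array(s['K']))@np.array([u,v,1.]); o=np.array(s['xyz'])
    return o+d*(z-o[2])/d[2]
def proj(s,p):
    c=np.array(s['K'])@Rm(s).T@(np.array(p)-np.array(s['xyz'])); return c[:2]/c[2]
E
python3 - <<'E'
from h import *
for n in ['side','top','wrist']:
    s=snap(n,n+'0.png'); print(n,s['xyz'],s['rotation'],s['K'])
print(r.state())
E
```

```text
pics
side [ 0.35967745 -0.9637406   0.79966744] [-2.18838678  0.23377498 -0.12440178] [[436.9102122    0.         283.30254288]
 [  0.         436.9102122  215.70209377]
 [  0.           0.           1.        ]]
top [0.53053746 0.01544952 1.20534835] [-2.18145051  2.20216801 -0.05750891] [[509.18082303   0.         280.48080687]
 [  0.         509.18082303 207.9528758 ]
 [  0.           0.           1.        ]]
wrist [0.10238532 0.67126483 0.38407537] [2.32096725 1.78630803 0.22832716] [[308.95124501   0.         275.07080523]
 [  0.         308.95124501 210.98197861]
 [  0.           0.           1.        ]]
{'clock': 0.15, 'joint_positions': array([-1.46252918,  0.42660085,  0.0738813 ,  1.60646194, -0.03410353,
        1.11084415, -0.06710544]), 'qd': array([ 0.00015639, -0.00095798, -0.00039905, -0.00046468,  0.00113815,
       -0.00014136,  0.0020579 ]), 'joint_torque': array([ 4.71426523e-03, -9.36271834e+01,  3.66990544e+00, -4.54425073e+01,
       -4.86715639e-02,  1.79731596e-02,  7.97164080e-05]), 'position': array([0.17201943, 0.65233899, 0.20492805]), 'tcp_rot': array([-4.03868383e-01, -3.11546404e+00,  1.65347438e-03]), 'force': array([-0.4980948 , -0.54279126, -0.27059744]), 'ft_torque': array([0.02639369, 0.01742128, 0.03081683]), 'width': 0.09396994904384558}
```

View pics/top0.png

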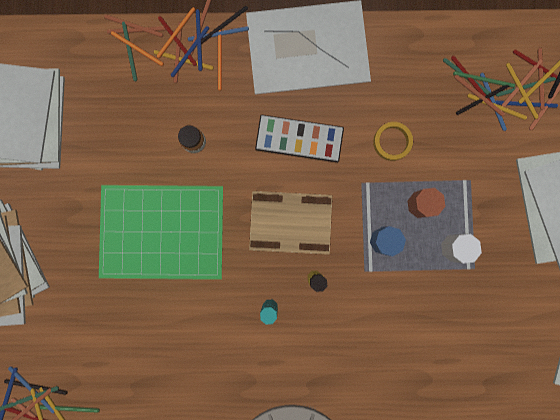

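View pics/side0.png

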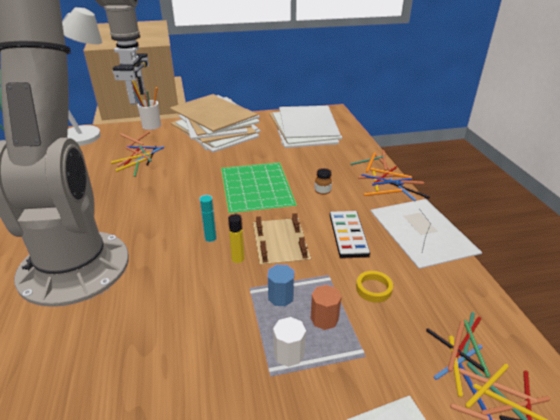

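View pics/wrist0.png

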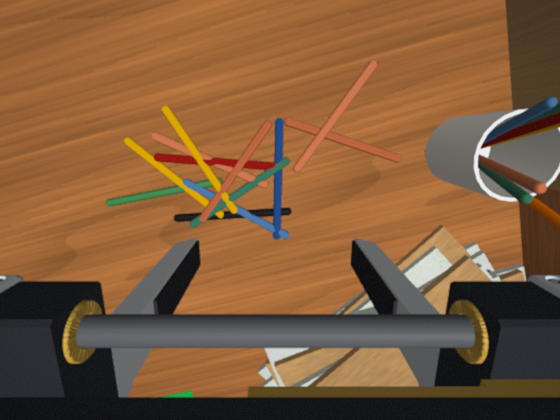

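The scene has three cups: white at (466,248), blue at (388,241) and orange at (428,203). Two tube-shaped things are there: one with a black cap and yellow body at (318,283), and an all-teal one at (268,313). No red case is visible. I'll confirm the tube in a crop and measure everything.

```bash
cat > meas.py <<'E'
from h import *
import sys
def big(m):
    c,_=cv2.findContours(m.astype(np.uint8),cv2.RETR_EXTERNAL,cv2.CHAIN_APPROX_NONE)
    return max(c,key=cv2.contourArea)
def poly(s,c,z):
    return np.array([ray(s,u,v,z)[:2] for u,v in c.reshape(-1,2)])
E
python3 - <<'E'
from meas import *
s=snap('top'); im=s['pixels']; bgr=cv2.cvtColor(im,cv2.COLOR_RGB2BGR)
d=snap('side'); db=cv2.cvtColor(d['pixels'],cv2.COLOR_RGB2BGR)
a=cv2.resize(bgr[180:340,240:490],None,fx=3,fy=3,interpolation=cv2.INTER_CUBIC); cv2.imwrite('pics/c_top.png',a)
a=cv2.resize(db[180:380,190:370],None,fx=3,fy=3,interpolation=cv2.INTER_CUBIC); cv2.imwrite('pics/c_side.png',a)
hsv=cv2.cvtColor(bgr,cv2.COLOR_BGR2HSV); print([ (p,hsv[p[1],p[0]]) for p in [(160,225),(388,241),(428,203),(466,248),(318,283),(268,313),(267,197),(290,222)]])
H,S,V=[hsv[...,i].astype(int) for i in range(3)]
m=(H>45)&(H<80)&(S>120); c=big(m); rc=cv2.minAreaRect((poly(s,c,0.001)*1000).astype(np.float32)); print('mat',rc)
# 
E
```

```text
[((160, 225), array([ 67, 137, 155], dtype=uint8)), ((388, 241), array([107, 114, 127], dtype=uint8)), ((428, 203), array([  8, 131, 134], dtype=uint8)), ((466, 248), array([126,   7, 196], dtype=uint8)), ((318, 283), array([ 5, 30, 51], dtype=uint8)), ((268, 313), array([ 91, 144, 145], dtype=uint8)), ((267, 197), array([ 12, 129,  77], dtype=uint8)), ((290, 222), array([ 17,  92, 158], dtype=uint8))]
mat ((544.2537841796875, 302.61102294921875), (288.0704040527344, 216.88442993164062), 88.94857025146484)
```

View pics/c_top.png

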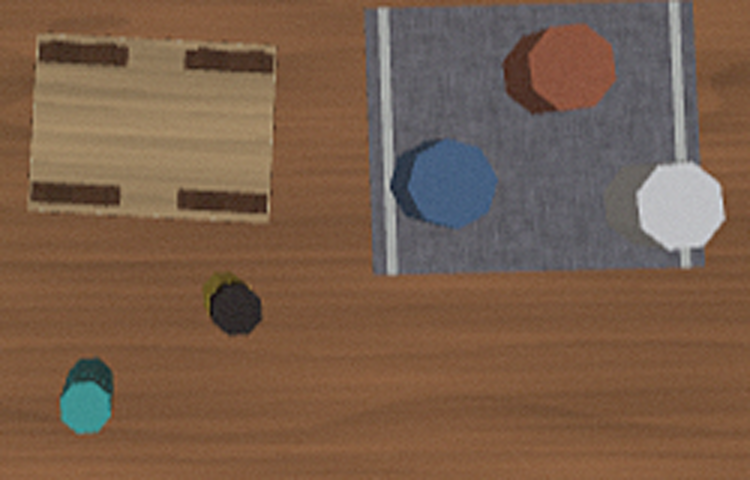

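View pics/c_side.png

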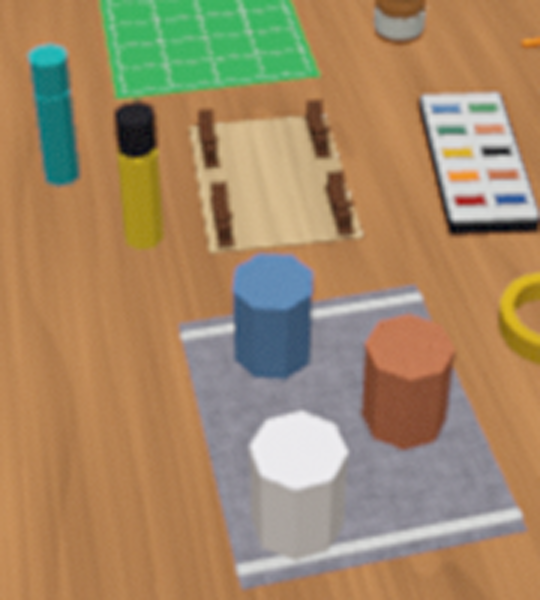

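The crop confirms (318,283) is the yellow case with a black cap. The one at (268,313) is teal all over, so it's the decoy, and no red case is there. Next I'll measure the cup, tube and rest positions and yaws.

```bash
cat >> meas.py <<'E'
def octa(P):
    # centre and yaw (mod 45deg) of flat normals from boundary points
    P=np.asarray(P)
    (cx,cy),_=cv2.minEnclosingCircle((P*1000).astype(np.float32))
    M=cv2.moments((P*1000).astype(np.float32).reshape(-1,1,2)); c=np.array([M['m10'],M['m01']])/M['m00']
    d=P*1000-c; rr=np.hypot(*d.T); th=np.arctan2(d[:,1],d[:,0])
    g=np.linspace(-np.pi,np.pi,360,endpoint=False); o=np.argsort(th)
    ri=np.interp(g,th[o],rr[o],period=2*np.pi)
    k=(ri*np.exp(1j*8*g)).mean()
    corner=np.degrees(np.angle(k))/8
    y=(corner+22.5+22.5)%45-22.5
    return c.round(1),round(y,1),ri.mean().round(1),abs(k).round(2)
def masks(hsv):
    H,S,V=[hsv[...,i].astype(int) for i in range(3)]
    return dict(blue=(H>98)&(H<118)&(S>90)&(V>105),orange=((H<14))&(S>110)&(V>113),white=(S<30)&(V>150))
E
python3 - <<'E'
from meas import *
s=snap('top'); im=s['pixels']; bgr=cv2.cvtColor(im,cv2.COLOR_RGB2BGR)
hsv=cv2.cvtColor(cv2.resize(bgr,None,fx=4,fy=4,interpolation=cv2.INTER_CUBIC),cv2.COLOR_BGR2HSV)
mk=masks(hsv)
def sc(c): return (c.reshape(-1,2)+.5)/4-.5
def roi(m,x0,y0,x1,y1):
    z=np.zeros_like(m);z[4*y0:4*y1,4*x0:4*x1]=m[4*y0:4*y1,4*x0:4*x1];return cv2.morphologyEx(z.astype(np.uint8),cv2.MORPH_OPEN,np.ones((9,9)))
R0=dict(blue=(365,215,410,262),orange=(400,183,452,222),white=(446,226,490,270))
for k in R0:
    c=big(roi(mk[k],*R0[k])); print(k,octa(poly(s,sc(c),.08)),cv2.boundingRect(c))
H,S,V=[hsv[...,i].astype(int) for i in range(3)]
c=big(roi((V<75)&(S<90),305,268,332,298)); print('cap',octa(poly(s,sc(c),.14)),np.array(cv2.boundingRect(c))/4)
c=big(roi((H>80)&(H<100)&(S>100)&(V>110),250,300,285,330)); print('teal',octa(poly(s,sc(c),.14)))
m=roi((V<110)&(S>90),246,188,336,258)
n,lab,st,ce=cv2.connectedComponentsWithStats(m)
for i in range(1,n):
    if st[i,4]>1500:
        cc=big(lab==i); print('saddle',np.array(cv2.boundingRect(cc))/4,cv2.minAreaRect((poly(s,sc(cc),.038)*1000).astype(np.float32)))
m=roi((H>10)&(H<25)&(V>115)&(S<125),244,185,340,262); c=big(m)
print('board',cv2.minAreaRect((poly(s,sc(c),.003)*1000).astype(np.float32)))
E
```

```text
blue (array([ 518.2, -222.9]), np.float64(-16.1), np.float64(31.1), np.float64(0.41)) (1505, 907, 117, 116)
orange (array([ 603.4, -312.8]), np.float64(6.6), np.float64(31.1), np.float64(0.47)) (1666, 753, 114, 113)
white (array([ 499.7, -389.9]), np.float64(8.5), np.float64(31.8), np.float64(0.17)) (1810, 937, 115, 138)
cap (array([433.3, -58.8]), np.float64(3.0), np.float64(17.0), np.float64(0.24)) [310.75 275.    16.25  16.5 ]
teal (array([367.3,  46.3]), np.float64(5.0), np.float64(17.0), np.float64(0.25))
saddle [253.25 193.5   29.5    8.75] ((620.0513305664062, 48.373680114746094), (67.81932830810547, 17.641836166381836), 86.21397399902344)
saddle [301.5  195.75  29.5    8.75] ((613.4993286132812, -62.728271484375), (67.71277618408203, 17.757925033569336), 85.72115325927734)
saddle [250.25 240.75  29.75   7.75] ((512.7999267578125, 55.57511901855469), (67.73333740234375, 16.09756088256836), 87.56424713134766)
saddle [299.25 243.5   29.75   7.75] ((505.89013671875, -56.12821960449219), (67.72311401367188, 15.663642883300781), 86.54080200195312)
board ((563.2737426757812, -4.1711273193359375), (191.95217895507812, 142.82131958007812), 86.51683044433594)
```

>>> drive_tool --plan "40 -45 20 0 0 0.037 1;40 -45 20 0 0 0.037 1;40 -45 20 0 0 0.037 1;40 -45 20 0 0 0.037 1;40 -45 20 0 0 0.037 1;40 -45 20 0 0 0.037 1;40 -45 20 0 0 0.037 1;0 0 0 0 0 0 1" --squeeze 15

```text
clock: 1.3
position: [0.4484, 0.3362, 0.3443]
tcp_rot: [-0.016, 3.14, -0.001]
force: [-1.0, 1.4, -0.4]
width: 0.0938
```

>>> drive_tool --plan "15 -50 0 0 0.098 0.005 1;15 -50 0 0 0.098 0.005 1;10 -50 -15 0 0.098 0.005 1;10 -50 -25 0 0.098 0.005 1;10 -50 -25 0 0.098 0.005 1;10 -50 -25 0 0.098 0.005 1;10 -50 -25 0 0.098 0 1;10 -45 -25 0 0.098 0 1;0 0 0 0 0 0 1"

```text
clock: 2.42
position: [0.5355, -0.0609, 0.1966]
tcp_rot: [0.064, -2.329, -0.023]
force: [-0.6, -0.1, 0.2]
width: 0.0939
```

```bash
cat > st.py <<'E'
from h import *
s=r.state(); M=R.from_rotvec(s['tcp_rot']).as_matrix(); p=s['position']*1000
d=M[:,2]; j=M[:,1]
print('t',round(s['clock'],2),'tcp',p.round(1),'grasp',(p-19*d).round(1),'d',d.round(3),'jaw',j.round(3),'jawyaw',np.degrees(np.arctan2(j[1],j[0])).round(2),'tilt',np.degrees(np.arctan2(-d[0],-d[2])).round(2),'w',round(s['width'],4),'F',s['force'].round(1)); print('q',s['joint_positions'].round(2))
E
python3 st.py
```

```text
t 2.42 tcp [535.5 -60.9 196.6] grasp [549.3 -60.8 209.6] d [-0.726 -0.004 -0.688] jaw [-0.04   0.999  0.036] jawyaw 92.27 tilt 46.54 w 0.0939 F [-0.6 -0.1  0.2]
q [-0.26  0.78  0.43  1.38 -0.17  1.85  1.83]
```

```bash
python3 - <<'E'
from h import *
s=snap('side','side1.png'); t=snap('wrist','w1.png')
im=cv2.imread('pics/side1.png')
for p in [(.4333,-.0588,.14),(.4333,-.0588,0),(.5667,.0532,.036),(.5597,-.0616,.036)]:
    u=proj(s,p); print(p,u.round(1)); cv2.drawMarker(im,tuple(int(x*1) for x in u),(255,0,255),0,6)
cv2.imwrite('pics/s1.png',cv2.resize(im[170:330,150:400],None,fx=3,fy=3))
E
```

```text
(0.4333, -0.0588, 0.14) [235.  217.9]
(0.4333, -0.0588, 0) [238.1 259.1]
(0.5667, 0.0532, 0.036) [277.4 218.8]
(0.5597, -0.0616, 0.036) [283.4 243.4]
```

View pics/s1.png

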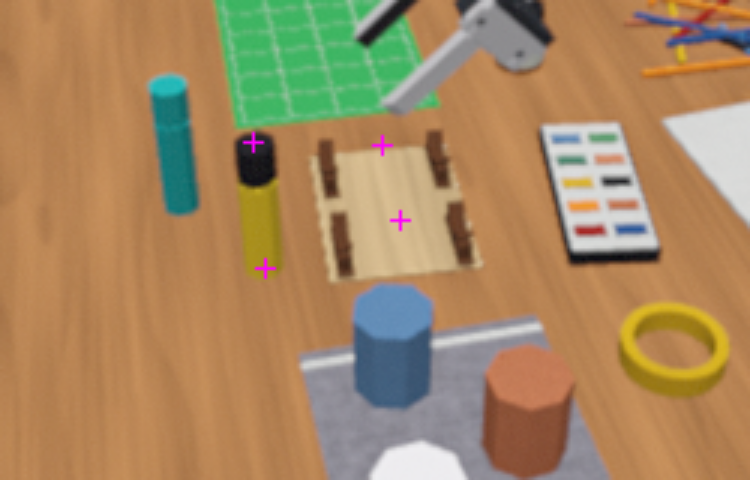

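View pics/w1.png

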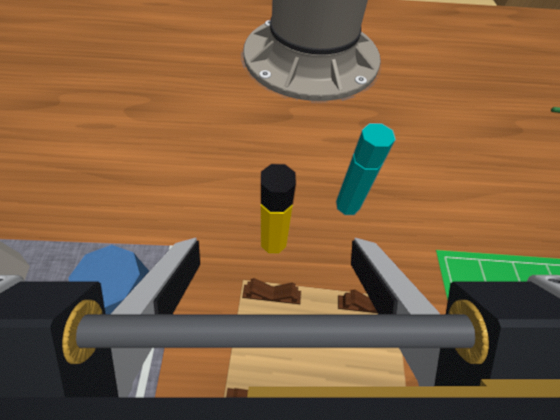

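The side view's projected marks sit on the tube's cap and foot within about 1 px, and the groove points look right. The wrist view shows the yellow tube between the fingers at (277,205). Approaching along the 45° line.

>>> drive_tool --plan "0 2 -24 -0.036 -0.027 0.01 1;-29 0 -29 0 0 0 1;-29 0 -29 0 0 0 1;-29 0 -29 0 0 0 1;-29 0 -29 0 0 0 1;0 0 0 0 0 0 1"

```text
clock: 3.28
position: [0.4214, -0.0441, 0.0645]
tcp_rot: [0.085, -2.387, 0.025]
force: [-0.5, 0.2, -0.6]
width: 0.0938
```

```bash
python3 st.py
```

```text
t 3.27 tcp [421.4 -44.1  64.5] grasp [434.4 -43.3  78.4] d [-0.683 -0.042 -0.729] jaw [-0.069  0.998  0.006] jawyaw 93.93 tilt 43.13 w 0.0938 F [-0.5  0.2 -0.6]
q [-0.34  0.74  0.4   1.78 -0.17  1.44  1.81]
```

>>> drive_tool --plan "0 -8 -5 0 0.01 0 1;0 -7 -4 0 0.01 0 1;0 0 0 0 0 0 1"

```text
clock: 3.65
position: [0.4252, -0.0585, 0.0574]
tcp_rot: [0.089, -2.373, 0.024]
force: [-0.2, -0.3, 0.3]
width: 0.0939
```

```bash
python3 st.py
```

```text
t 3.65 tcp [425.2 -58.5  57.4] grasp [438.3 -57.7  71.1] d [-0.693 -0.044 -0.72 ] jaw [-0.071  0.997  0.008] jawyaw 94.1 tilt 43.91 w 0.0939 F [-0.2 -0.3  0.3]
q [-0.32  0.76  0.4   1.76 -0.17  1.44  1.83]
```

>>> drive_tool --plan "-5 -1 0 0 0 0 1;0 0 0 0 0 0 -1;0 0 0 0 0 0 -1;0 0 0 0 0 0 -1;0 0 0 0 0 0 -1;0 0 0 0 0 0 -1;0 0 0 0 0 0 -1" --squeeze 35

```text
clock: 4.53
position: [0.4205, -0.0596, 0.0577]
tcp_rot: [0.088, -2.374, 0.024]
force: [0.1, 0.4, 0.9]
width: 0.0375
```

```bash
python3 st.py
```

```text
t 4.53 tcp [420.5 -59.6  57.7] grasp [433.6 -58.7  71.3] d [-0.692 -0.043 -0.72 ] jaw [-0.071  0.997  0.008] jawyaw 94.08 tilt 43.86 w 0.0375 F [0.1 0.4 0.9]
q [-0.32  0.76  0.4   1.77 -0.16  1.44  1.83]
```

>>> drive_tool --plan "0 0 0 0 0 0 -1;0 0 0 0 0 0 -1;0 0 0 0 0 0 -1"

```text
clock: 4.9
position: [0.4204, -0.0596, 0.0577]
tcp_rot: [0.088, -2.373, 0.024]
force: [-0.0, 0.3, 0.1]
width: 0.0338
```

>>> drive_tool --plan "0 0 50 0 0 0 -1;0 0 50 0 0 0 -1;17 0 10 0 -0.17 -0.015 -1;17 0 5 0 -0.17 -0.015 -1;17 0 0 0 -0.17 -0.015 -1;17 0 0 0 -0.17 -0.015 -1;17 0 0 0 -0.17 -0.015 -1;17 0 0 0 -0.17 -0.015 -1;17 0 0 0 -0.17 -0.015 -1;17 0 0 0 -0.17 -0.015 -1;17 0 0 0 -0.17 -0.015 -1;0 0 0 0 0 0 -1"

```text
clock: 6.4
position: [0.5544, -0.0851, 0.1841]
tcp_rot: [0.111, 2.573, -0.109]
force: [0.1, 1.0, -1.6]
width: 0.0338
```

```bash
python3 st.py; python3 - <<'E'
from h import *
snap('side','s2.png')
E
```

```text
t 6.4 tcp [554.4 -85.1 184.1] grasp [544.3 -83.2 200.1] d [ 0.53  -0.101 -0.842] jaw [ 0.102  0.993 -0.055] jawyaw 84.15 tilt -32.22 w 0.0338 F [ 0.1  1.  -1.6]
q [-0.81 -0.03  0.78  2.37  0.54  0.27  0.97]
```

View pics/s2.png

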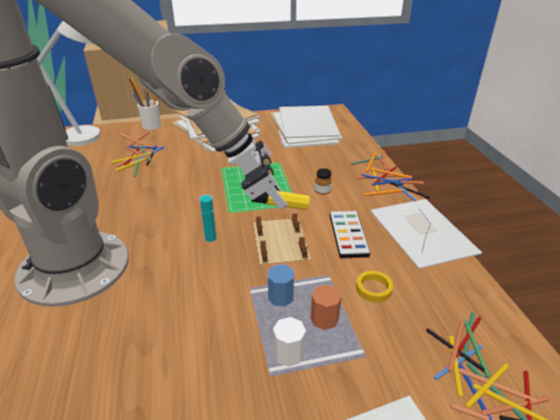

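>>> drive_tool --plan "5 6 -20 0.015 -0.06 0 -1;5 6 -20 0.015 -0.06 0 -1;5 6 -20 0.015 -0.06 0.01 -1;0 3 0 0 -0.06 0.01 -1;0 0 0 0 0 0 -1"

```text
clock: 7.08
position: [0.5604, -0.0864, 0.1747]
tcp_rot: [0.13, 2.464, -0.14]
force: [-0.4, -0.0, -1.1]
width: 0.0342
```

```bash
python3 st.py
```

```text
t 7.08 tcp [560.4 -86.4 174.7] grasp [548.7 -83.8 189.5] d [ 0.614 -0.134 -0.778] jaw [ 0.129  0.989 -0.068] jawyaw 82.59 tilt -38.28 w 0.0342 F [-0.4 -0.  -1.1]
q [-0.64  0.01  0.57  2.44  1.39  0.17  0.08]
```

Tool pointing forward at this x runs into the joint 4 and 6 limits. I'll go back to vertical, yaw −180°, and use the backward tilt instead, which had room earlier.

>>> drive_tool --plan "0 4 10 0 0.134 0 -1;0 4 10 0 0.134 0 -1;0 4 0 0 0.134 0 -1;0 4 0 0 0.134 0 -1;0 4 0 0.03 0.134 0 -1;0 0 0 0.03 0 0 -1;0 0 0 0 0 -0.18 -1;0 0 0 0 0 -0.18 -1;0 0 0 0 0 -0.18 -1;0 0 0 0 0 -0.18 -1"

```text
clock: 8.32
position: [0.5704, -0.0822, 0.1888]
tcp_rot: [1.174, 2.702, -0.251]
force: [-0.6, 0.3, -1.8]
width: 0.034
```

```bash
python3 st.py
```

```text
t 8.32 tcp [570.4 -82.2 188.8] grasp [568.4 -77.9 207.2] d [ 0.101 -0.227 -0.969] jaw [ 0.735  0.673 -0.081] jawyaw 42.48 tilt -5.97 w 0.034 F [-0.6  0.3 -1.8]
q [-0.72  0.27  0.71  1.98  0.08  0.86  0.67]
```

>>> drive_tool --plan "0 1 0 0 0 -0.185 -1;0 1 0 0 0 -0.185 -1;0 1 0 0 0 -0.185 -1;0 1 0 0 0 -0.185 -1;0 1 0 0 0 -0.185 -1;0 1 0 0 0 -0.185 -1;0 1 0 0 0 -0.185 -1;0 1 0 0 0 -0.185 -1;0 1 0 0 0 -0.185 -1;0 1 0 0 0 -0.185 -1;0 1 0 0 0 -0.185 -1;0 1 0 0 0 -0.185 -1"

```text
clock: 9.82
position: [0.5897, -0.0249, 0.192]
tcp_rot: [-3.033, -0.163, 0.21]
force: [0.1, 0.7, -2.4]
width: 0.0337
```

```bash
python3 st.py
```

```text
t 9.82 tcp [589.7 -24.9 192. ] grasp [592.4 -26.6 210.8] d [-0.142  0.089 -0.986] jaw [ 0.1   -0.99  -0.104] jawyaw -84.23 tilt 8.22 w 0.0337 F [ 0.1  0.7 -2.4]
q [-0.74  0.63  1.09  1.74 -0.61  1.32 -0.94]
```

```bash
cat > need.py <<'E'
from h import *
def need(g,a,jy,axis_tool=None,zref=None):
    """g grasp target mm; tilt deg a (tool toward -x if +, rotated by jaw yaw), jaw yaw deg."""
    s=r.state(); M=R.from_rotvec(s['tcp_rot']); p=s['position']*1000
    j=np.array([np.cos(np.radians(jy)),np.sin(np.radians(jy)),0])
    # tool z: tilt by a about world-'left' axis l (horizontal, ~+y)
    l=j if j[1]>0 else -j
    d=R.from_rotvec(l*np.radians(a)).apply([0,0,-1])
    T=np.stack([np.cross(j,d),j,d],1)
    w=(R.from_matrix(T)*M.inv()).as_rotvec()
    t=np.array(g)+19*d
    print('need dp',(t-p).round(1),'w',w.round(3),'|w|deg',np.degrees(np.linalg.norm(w)).round(1))
E
python3 - <<'E'
from need import *
M0=R.from_rotvec([0.088,-2.373,0.024]); a=M0.inv().apply([0,0,1]); print('tube axis tool',a.round(3))
print('now tube', R.from_rotvec(r.state()['tcp_rot']).apply(a).round(3))
for al in (43,44,45,46,47):
    j=np.array([np.cos(np.radians(-93.5)),np.sin(np.radians(-93.5)),0]);d=R.from_rotvec(-j*np.radians(al)).apply([0,0,-1])
    print(al,np.stack([np.cross(j,d),j,d],1)@a)
need((559.7,-61.8,110),46.1,-93.5)
E
```

```text
tube axis tool [ 0.694  0.008 -0.72 ]
now tube [0.787 0.006 0.617]
43 [ 0.99617625 -0.06928536  0.05322041]
44 [ 0.99695154 -0.06933278  0.03578524]
45 [ 0.997423   -0.06936162  0.01833917]
46 [ 9.97590476e-01 -6.93718626e-02  8.87511972e-04]
47 [ 0.99745392 -0.06936351 -0.01656442]
need dp [-43.6 -36.1 -95.2] w [-0.114  0.669 -0.121] |w|deg 39.5
```

>>> drive_tool --plan "-9 -7 -12 -0.023 0.134 -0.024 -1;-9 -7 -12 -0.023 0.134 -0.024 -1;-9 -7 -12 -0.023 0.134 -0.024 -1;-9 -7 -12 -0.023 0.134 -0.024 -1;-8 -7 -12 -0.023 0.134 -0.024 -1;0 0 0 0 0 0 -1"

```text
clock: 10.58
position: [0.5591, -0.0383, 0.13]
tcp_rot: [-2.83, 0.019, 1.165]
force: [-0.2, 0.6, -1.1]
width: 0.0336
```

```bash
python3 st.py; python3 - <<'E'
from need import *
need((559.7,-61.8,75),46.1,-93.5)
snap('side','s3.png');snap('top','t3.png')
im=cv2.imread('pics/s3.png');cv2.imwrite('pics/s3c.png',cv2.resize(im[120:320,180:400],None,fx=3,fy=3))
E
```

```text
t 10.57 tcp [559.1 -38.3 130. ] grasp [572.5 -39.9 143.5] d [-0.702  0.08  -0.707] jaw [-0.043 -0.997 -0.07 ] jawyaw -92.45 tilt 44.8 w 0.0336 F [-0.2  0.6 -1.1]
q [-0.48  1.03  0.92  1.38 -0.53  1.87 -1.05]
need dp [-13.1 -22.6 -68.2] w [-0.069  0.026 -0.018] |w|deg 4.3
```

View pics/s3c.png

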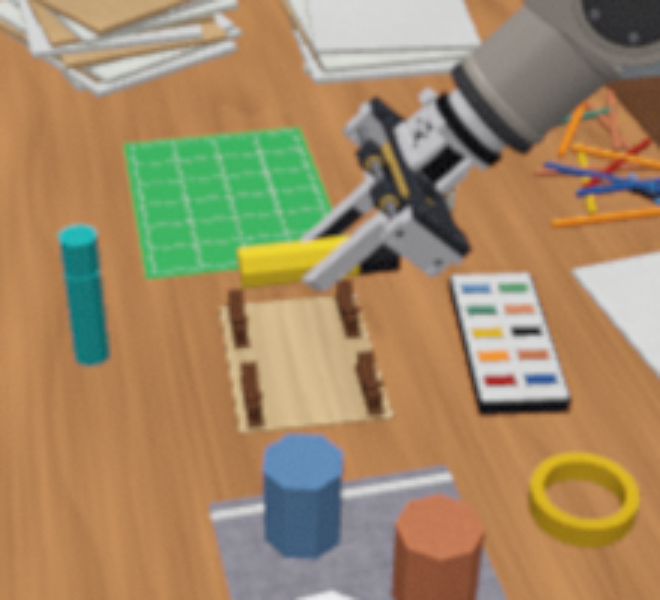

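>>> drive_tool --plan "-3 -6 -15 -0.018 0.007 -0.005 -1;-3 -6 -15 -0.018 0.007 -0.005 -1;-3 -6 -15 -0.018 0.007 -0.005 -1;-3 -6 -15 -0.018 0.007 -0.005 -1;0 0 0 0 0 0 -1"

```text
clock: 11.3
position: [0.5479, -0.0624, 0.0717]
tcp_rot: [-2.878, 0.091, 1.203]
force: [-0.0, 0.2, -0.9]
width: 0.0337
```

```bash
python3 st.py; python3 - <<'E'
from need import *
need((559.7,-61.8,55),46.1,-93.5)
s=snap('top','t3.png')
im=cv2.imread('pics/t3.png');cv2.imwrite('pics/t3c.png',cv2.resize(im[170:310,220:380],None,fx=4,fy=4))
print(proj(s,(.5597,-.0616,.06)))
E
```

```text
t 11.3 tcp [547.9 -62.4  71.7] grasp [561.4 -63.2  85.1] d [-0.71   0.042 -0.703] jaw [-0.062 -0.998  0.003] jawyaw -93.55 tilt 45.31 w 0.0337 F [-0.   0.2 -0.9]
q [-0.47  1.1   0.91  1.42 -0.53  1.78 -1.08]
need dp [ -1.9   1.5 -29.9] w [0.004 0.013 0.001] |w|deg 0.8
[316.28319839 222.90589243]
```

View pics/t3c.png

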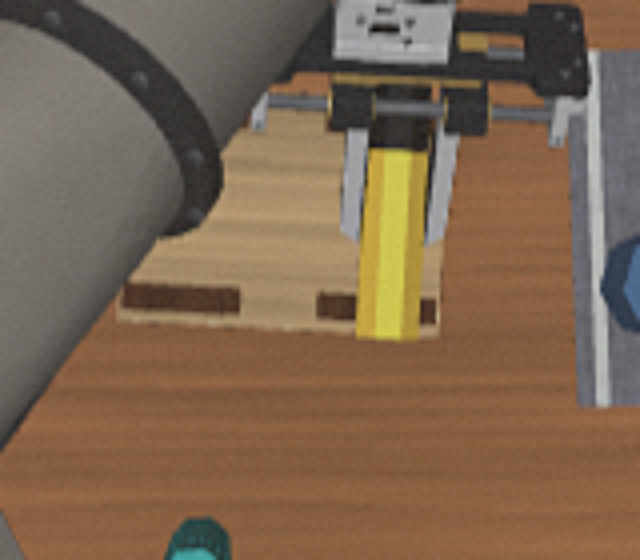

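>>> drive_tool --plan "-1 1 -12 0.002 0.006 0 -1;-1 1 -12 0.002 0.006 0 -1;0 0 -12 0 0 0 -1;0 0 -8 0 0 0 -1;0 0 0 0 0 0 -1"

```text
clock: 11.98
position: [0.5467, -0.0602, 0.0256]
tcp_rot: [-2.867, 0.087, 1.217]
force: [0.4, -0.6, -0.5]
width: 0.0336
```

```bash
python3 st.py
```

```text
t 11.97 tcp [546.7 -60.2  25.6] grasp [560.3 -61.1  38.8] d [-0.718  0.045 -0.695] jaw [-0.061 -0.998 -0.001] jawyaw -93.51 tilt 45.95 w 0.0336 F [ 0.4 -0.6 -0.5]
q [-0.46  1.16  0.88  1.42 -0.56  1.74 -1.08]
```

Lower 2 mm more and open partway. The other groove is empty, so there's room for the fingers.

>>> drive_tool --plan "0 0 -2 0 0 0 -1;0 0 0 0 0 0 -1;0 0 0 0 0 0 0.5;0 0 0 0 0 0 0.5;0 0 0 0 0 0 0.5;0 0 0 0 0 0 0.5;20 0 20 0 0 0 0.5;30 0 30 0 0 0 0.5;30 0 40 0 0 0 0.5;20 0 50 0 0 0 0.5;0 0 50 0 0 0 1;0 0 50 0 0 0 1"

```text
clock: 13.48
position: [0.6353, -0.0627, 0.1877]
tcp_rot: [-2.825, 0.103, 1.269]
force: [-0.3, -2.1, -1.1]
width: 0.0873
```

```bash
python3 st.py; python3 - <<'E'
from need import *
s=snap('side','s4.png');snap('top','t4.png')
im=cv2.imread('pics/s4.png');
for p in [(.5597-.07*.998,-.0616+.07*.061,.036),(.5597+.07*.998,-.0616-.07*.061,.036)]:
    cv2.drawMarker(im,tuple(proj(s,p).round().astype(int).tolist()),(255,0,255),0,5)
a=cv2.resize(im[180:290,230:350],None,fx=5,fy=5);cv2.imwrite('pics/s4c.png',a)
E
```

```text
t 13.47 tcp [635.3 -62.7 187.7] grasp [649.5 -64.  200.3] d [-0.745  0.066 -0.664] jaw [-0.078 -0.997 -0.012] jawyaw -94.48 tilt 48.29 w 0.0873 F [-0.3 -2.1 -1.1]
q [-0.16  0.98  0.41  1.02 -0.26  2.05 -1.42]
```

View pics/s4c.png

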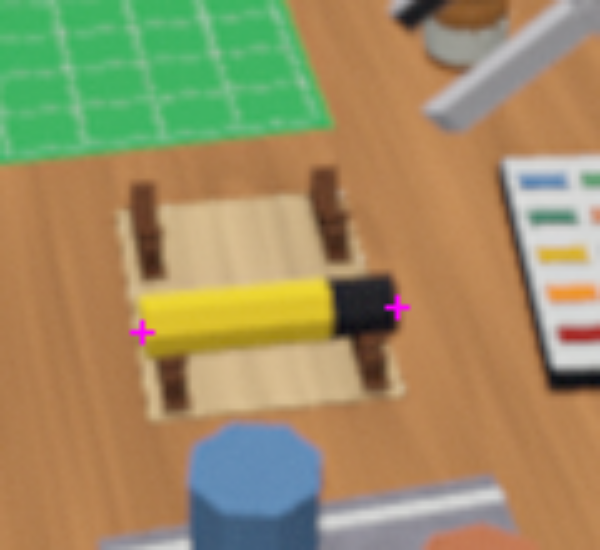

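View pics/t4.png

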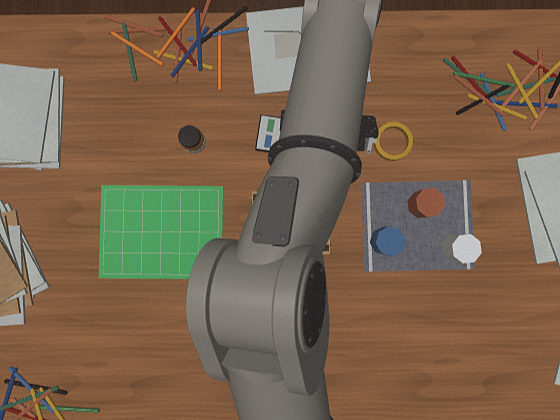

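The yellow case lies in the right groove, and its ends match the predicted ones in the side view. Next is the orange cup. White's mask merged with the stripe, so I'll re-measure its yaw here too.

```bash
cat > cups.py <<'E'
from meas import *
def sc(c): return (c.reshape(-1,2)+.5)/4-.5
def find(s,k,box,z=.08):
    bgr=cv2.cvtColor(s['pixels'],cv2.COLOR_RGB2BGR)
    hsv=cv2.cvtColor(cv2.resize(bgr,None,fx=4,fy=4,interpolation=cv2.INTER_CUBIC),cv2.COLOR_BGR2HSV)
    H,S,V=[hsv[...,i].astype(int) for i in range(3)]
    m=(masks(hsv)[k] if k!='white' else (V>178)&(S<40)).astype(np.uint8)
    x0,y0,x1,y1=[4*b for b in box]; q=np.zeros_like(m);q[y0:y1,x0:x1]=m[y0:y1,x0:x1]
    q=cv2.morphologyEx(q,cv2.MORPH_OPEN,cv2.getStructuringElement(cv2.MORPH_ELLIPSE,(41,41)) if k=='white' else np.ones((9,9)))
    c=big(q); return octa(poly(s,sc(c),z)),np.array(cv2.boundingRect(c))/4
E
python3 - <<'E'
from cups import *; from need import need
s=snap('top')
R0=dict(blue=(365,215,410,262),orange=(400,183,452,222),white=(446,226,490,270))
for k in R0: print(k,find(s,k,R0[k]))
need((603,-313,160),25,-83.4)
E
```

```text
blue ((array([ 518.2, -222.7]), np.float64(-16.4), np.float64(31.1), np.float64(0.41)), array([376.25, 226.75,  29.  ,  29.  ]))
orange ((array([ 603.4, -312.6]), np.float64(6.5), np.float64(31.1), np.float64(0.47)), array([416.25, 188.25,  28.5 ,  28.25]))
white ((array([ 500.4, -390. ]), np.float64(6.2), np.float64(30.8), np.float64(0.3)), array([452.75, 234.25,  28.25,  28.75]))
need dp [ -40.9 -251.3  -46.3] w [-0.009 -0.406  0.188] |w|deg 25.6
```

>>> drive_tool --plan "-7 -45 -5 0 -0.07 0.031 1;-7 -45 -5 0 -0.07 0.031 1;-7 -45 -5 0 -0.07 0.031 1;-7 -45 -5 0 -0.07 0.031 1;-7 -45 -5 0 -0.07 0.031 1;-7 -40 -5 0 -0.07 0.031 1;0 0 0 0 0 0 1"

```text
clock: 14.5
position: [0.5868, -0.3427, 0.1532]
tcp_rot: [3.039, 0.172, -0.652]
force: [0.4, 0.8, -0.3]
width: 0.094
```

```bash
python3 st.py;  python3 - <<'E'
from need import need
need((603.4,-312.7,90),40,-83.4)
E
```

```text
t 14.5 tcp [ 586.8 -342.7  153.2] grasp [ 594.5 -341.7  170.5] d [-0.407 -0.051 -0.912] jaw [ 0.114 -0.993  0.005] jawyaw -83.47 tilt 24.07 w 0.094 F [ 0.4  0.8 -0.3]
q [ 0.07  0.75  0.46  1.35 -0.08  1.46 -0.96]
need dp [  4.5  28.6 -77.7] w [-0.026  0.274  0.   ] |w|deg 15.8
```

>>> drive_tool --plan "2 14 -10 -0.006 0.05 0 1;2 14 -10 -0.006 0.05 0 1;0 0 0 -0.006 0.05 0 1;0 0 0 0 0 0 1"

```text
clock: 15.0
position: [0.5917, -0.3076, 0.1275]
tcp_rot: [2.962, 0.173, -0.905]
force: [-0.0, -0.5, 0.2]
width: 0.094
```

```bash
python3 st.py;  python3 - <<'E'
from need import need
need((603.4,-312.7,42),45,-83.4)
E
```

```text
t 15.0 tcp [ 591.7 -307.6  127.5] grasp [ 602.3 -306.2  143.2] d [-0.555 -0.071 -0.829] jaw [ 0.118 -0.993  0.005] jawyaw -83.2 tilt 33.78 w 0.094 F [-0.  -0.5  0.2]
q [ 0.02  0.87  0.46  1.26 -0.05  1.59 -1.02]
need dp [ -1.7  -6.7 -98.9] w [-0.017  0.191 -0.004] |w|deg 11.0
```

>>> drive_tool --plan "0 -6 -8 -0.004 0.04 0 1;0 0 -22 -0.004 0.04 0 1;0 0 -22 -0.004 0.04 0 1;0 0 -22 -0.004 0.04 0 1;0 0 -20 0 0.03 0 1;0 0 0 0 0 0 1"

```text
clock: 15.75
position: [0.5933, -0.307, 0.0269]
tcp_rot: [2.848, 0.18, -1.195]
force: [0.2, -0.1, 1.2]
width: 0.094
```

```bash
python3 st.py;  python3 - <<'E'
from need import need
need((603.4,-312.7,41),45,-83.4)
E
```

```text
t 15.75 tcp [ 593.3 -307.    26.9] grasp [ 606.8 -305.3   40.2] d [-0.708 -0.089 -0.701] jaw [ 0.125 -0.992 -0.001] jawyaw -82.79 tilt 45.29 w 0.094 F [ 0.2 -0.1  1.2]
q [ 0.03  1.1   0.44  1.13 -0.03  1.68 -1.05]
need dp [-3.3 -7.2  0.6] w [-0.    -0.009 -0.011] |w|deg 0.8
```

>>> drive_tool --plan "-3 -7 1 0 -0.005 -0.01 1;0 0 0 0 0 0 1;0 0 0 0 0 0 -1;0 0 0 0 0 0 -1;0 0 0 0 0 0 -1;0 0 0 0 0 0 -1;0 0 0 0 0 0 -1;0 0 0 0 0 0 -1" --squeeze 35

```text
clock: 16.75
position: [0.5916, -0.3149, 0.032]
tcp_rot: [2.857, 0.164, -1.18]
force: [-0.2, -0.5, 0.0]
width: 0.0617
```

```bash
python3 st.py
```

```text
t 16.75 tcp [ 591.6 -314.9   32. ] grasp [ 604.9 -313.3   45.4] d [-0.701 -0.082 -0.709] jaw [ 0.115 -0.993  0.002] jawyaw -83.4 tilt 44.69 w 0.0617 F [-0.2 -0.5  0. ]
q [ 0.04  1.09  0.44  1.13 -0.03  1.68 -1.05]
```

>>> drive_tool --plan "0 0 60 0 0 0 -1;0 0 60 0 -0.1 0 -1;-5 30 30 0 -0.13 0 -1;-5 55 0 0 -0.13 0 -1;-5 55 0 0 -0.13 0 -1;-5 55 0 0 -0.13 0 -1;-8 55 0 0 -0.13 0 -1;-8 55 0 0 0 0.18 -1;-8 55 0 0 0 0.18 -1;-8 55 0 0 0 0.18 -1;0 30 0 0 0 0.18 -1;0 0 0 0 0 0.18 -1"

```text
clock: 18.25
position: [0.5336, 0.1456, 0.1856]
tcp_rot: [2.688, 1.485, 0.046]
force: [0.1, -0.9, -1.9]
width: 0.0618
```

```bash
cat >> need.py <<'E'
def need2(g,axis,ang,jy):
    """tool dir = down rotated by ang(deg) about world axis; jaw yaw jy along that axis"""
    s=r.state(); M=R.from_rotvec(s['tcp_rot']); p=s['position']*1000
    a=np.array(axis,float); a/=np.linalg.norm(a)
    d=R.from_rotvec(a*np.radians(ang)).apply([0,0,-1])
    j=a if jy>0 else -a
    T=np.stack([np.cross(j,d),j,d],1)
    w=(R.from_matrix(T)*M.inv()).as_rotvec()
    t=np.array(g)+19*d
    print('need dp',(t-p).round(1),'w',w.round(3),'|w|deg',np.degrees(np.linalg.norm(w)).round(1))
E
python3 st.py; python3 - <<'E'
from need import *
need2((530,160,120),(1,0,0),0,1)
need2((530,160,120),(1,0,0),45.3,1)
E
```

```text
t 18.25 tcp [533.6 145.6 185.6] grasp [532.5 146.5 204.6] d [ 0.06  -0.047 -0.997] jaw [ 0.844 -0.531  0.076] jawyaw -32.15 tilt -3.44 w 0.0618 F [ 0.1 -0.9 -1.9]
q [-0.59  0.22  0.18  1.95  0.03  0.94 -0.99]
need dp [ -3.6  14.4 -84.6] w [0.029 0.072 0.561] |w|deg 32.5
need dp [ -3.6  27.9 -79. ] w [ 0.798 -0.154  0.561] |w|deg 56.6
```

>>> drive_tool --plan "-1 5 -12 0.133 -0.026 0.094 -1;-1 5 -12 0.133 -0.026 0.094 -1;-1 5 -12 0.133 -0.026 0.094 -1;-1 5 -12 0.133 -0.026 0.094 -1;0 5 -12 0.133 -0.026 0.094 -1;0 3 -12 0.133 -0.026 0.094 -1;0 0 0 0 0 0 -1"

```text
clock: 19.12
position: [0.5262, 0.1712, 0.1216]
tcp_rot: [-1.893, -1.766, -0.643]
force: [0.0, -0.2, -1.2]
width: 0.0621
```

```bash
cd .;python3 st.py; python3 - <<'E'
from need import *
M0=R.from_rotvec([2.857, 0.164, -1.18])
print('cup axis',R.from_rotvec(r.state()['tcp_rot']).apply(M0.inv().apply([0,0,-1])).round(3))
need2((530,160,35),(1,0,0),45.3,1)
E
```

```text
t 19.12 tcp [526.2 171.2 121.6] grasp [525.8 159.3 136.4] d [ 0.021  0.625 -0.78 ] jaw [ 0.998 -0.061 -0.023] jawyaw -3.52 tilt -1.53 w 0.0621 F [ 0.  -0.2 -1.2]
q [ 0.05  0.4  -0.08  2.08 -0.91  0.87  0.59]
cup axis [ 0.056  0.992 -0.111]
need dp [  3.8   2.4 -99.9] w [ 0.114 -0.026  0.06 ] |w|deg 7.5
```

>>> drive_tool --plan "1 0 -20 0.028 -0.005 0 -1;1 0 -20 0.028 -0.005 0 -1;1 0 -20 0.028 -0.005 0 -1;0 0 -15 0.028 -0.005 0 -1;0 0 0 0 0 0 -1"

```text
clock: 19.75
position: [0.5302, 0.1738, 0.0479]
tcp_rot: [-1.83, -1.704, -0.737]
force: [0.5, -0.5, -1.4]
width: 0.0619
```

```bash
cd .;python3 st.py; python3 - <<'E'
from need import *
M0=R.from_rotvec([2.857, 0.164, -1.18])
print('cup axis',R.from_rotvec(r.state()['tcp_rot']).apply(M0.inv().apply([0,0,-1])).round(3))
E
```

```text
t 19.75 tcp [530.2 173.8  47.9] grasp [529.5 160.5  61.4] d [ 0.036  0.701 -0.712] jaw [ 0.998 -0.066 -0.014] jawyaw -3.78 tilt -2.91 w 0.0619 F [ 0.5 -0.5 -1.4]
q [ 0.29  0.59 -0.31  2.09 -1.    0.75  0.8 ]
cup axis [ 0.064  0.998 -0.009]
```

>>> drive_tool --plan "0 0 -12 0 0 0 -1;0 0 -12 0 0 0 -1;0 0 -5 0 0 0 -1;0 0 0 0 0 0 -1"

```text
clock: 20.25
position: [0.5311, 0.1752, 0.0192]
tcp_rot: [-1.832, -1.709, -0.735]
force: [-1.9, -3.7, 5.1]
width: 0.0616
```

```bash
cd .;python3 st.py; python3 - <<'E'
from need import *
M0=R.from_rotvec([2.857, 0.164, -1.18])
print('cup axis',R.from_rotvec(r.state()['tcp_rot']).apply(M0.inv().apply([0,0,-1])).round(3))
snap('side','s5.png')
E
```

```text
t 20.25 tcp [531.1 175.2  19.2] grasp [530.4 161.9  32.8] d [ 0.036  0.698 -0.715] jaw [ 0.998 -0.064 -0.012] jawyaw -3.69 tilt -2.9 w 0.0616 F [-1.9 -3.7  5.1]
q [ 0.32  0.65 -0.35  2.09 -1.    0.69  0.84]
cup axis [ 0.062  0.998 -0.013]
```

View pics/s5.png

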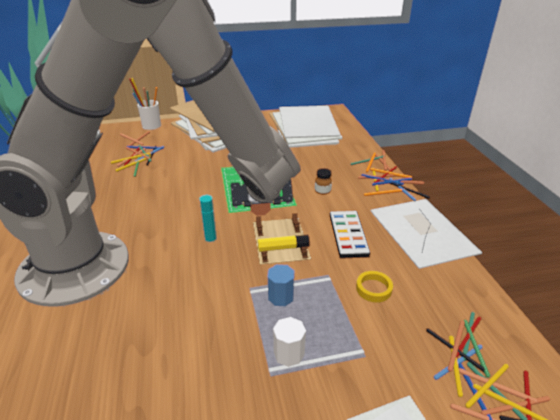

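>>> drive_tool --plan "0 0 0 0 0 0 1;0 0 0 0 0 0 1;0 0 0 0 0 0 1;0 0 0 0 0 0 1;0 0 0 0 0 0 1;0 0 0 0 0 0 1;0 -8 30 0 0 0 1;0 -4 50 -0.1 0 0 1;0 0 50 -0.18 0 0 1;0 0 10 -0.18 0 0 1;0 0 0 -0.18 0 0 1;0 0 0 -0.18 0 0 1"

```text
clock: 21.8
position: [0.5304, 0.1597, 0.1498]
tcp_rot: [2.286, 2.141, 0.056]
force: [-0.4, -0.4, -0.4]
width: 0.0942
```

```bash
cd .;python3 st.py; python3 - <<'E'
from need import *
need2((530.5,167,120),(1,-.06,0),-40,1)
snap('top','t6.png')
E
```

```text
t 21.8 tcp [530.4 159.7 149.8] grasp [529.8 159.4 168.8] d [ 0.032  0.018 -0.999] jaw [ 0.997 -0.065  0.031] jawyaw -3.76 tilt -1.85 w 0.0942 F [-0.4 -0.4 -0.4]
q [-0.38  0.27 -0.03  1.96  0.01  0.87 -0.48]
need dp [ -0.7  -4.9 -44.3] w [-0.715  0.075 -0.006] |w|deg 41.2
```

View pics/t6.png

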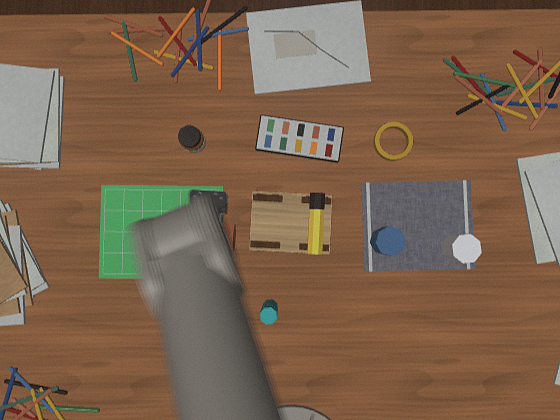

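>>> drive_tool --plan "0 0 0 -0.145 0.015 0 1;0 0 0 -0.145 0.015 0 1;0 0 0 -0.145 0.015 0 1;0 0 -10 -0.145 0.015 0 1;0 0 -10 -0.145 0.015 0 1;0 0 -10 -0.05 0 0 1;0 0 0 0 0 0 1"

```text
clock: 22.72
position: [0.5278, 0.1684, 0.1185]
tcp_rot: [1.801, 1.734, -0.756]
force: [-0.5, 0.2, -0.2]
width: 0.0939
```

```bash
cd .;python3 st.py; python3 - <<'E'
from need import *
need2((530.5,167,33),(1,-.06,0),-45,1)
s=snap('wrist','w7.png'); print(proj(s,(.5305,.127,.031)),proj(s,(.5305,.207,.031)))
E
```

```text
t 22.73 tcp [527.8 168.4 118.5] grasp [528.5 181.8 131.9] d [-0.036 -0.706 -0.707] jaw [ 0.999 -0.042 -0.01 ] jawyaw -2.41 tilt 2.95 w 0.0939 F [-0.5  0.2 -0.2]
q [-0.81  0.65  0.07  1.71  0.48  1.42 -1.02]
need dp [  1.9 -14.8 -98.9] w [-0.    -0.01  -0.018] |w|deg 1.2
[280.00973714 177.84342901] [276.42370221 105.0576637 ]
```

View pics/w7.png

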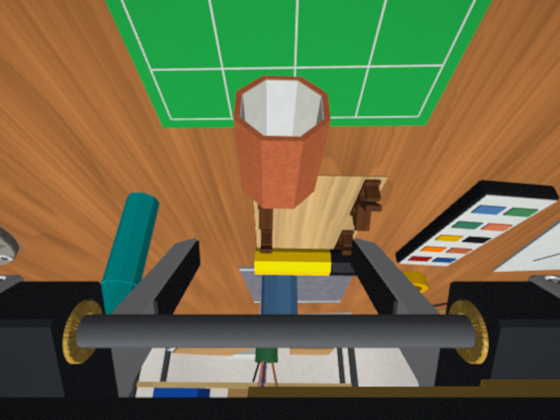

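>>> drive_tool --plan "2 -8 -20 0 -0.005 -0.01 1;0 -7 -20 0 -0.005 -0.01 1;0 0 -20 0 0 0 1;0 0 -20 0 0 0 1;0 0 -17 0 0 0 1;0 0 0 0 0 0 1"

```text
clock: 23.52
position: [0.5303, 0.15, 0.0169]
tcp_rot: [1.832, 1.71, -0.75]
force: [-0.5, -0.1, 0.4]
width: 0.0938
```

```bash
cd .;python3 st.py; python3 - <<'E'
from need import *
need2((530.5,167,33),(1,-.06,0),-45,1)
E
```

```text
t 23.52 tcp [530.3 150.   16.9] grasp [531.2 163.3  30.4] d [-0.046 -0.701 -0.712] jaw [ 0.998 -0.068  0.002] jawyaw -3.91 tilt 3.73 w 0.0938 F [-0.5 -0.1  0.4]
q [-0.78  0.78  0.07  1.74  0.5   1.26 -1.1 ]
need dp [-0.6  3.6  2.6] w [-0.007  0.002  0.008] |w|deg 0.6
```

Close, then lift.

>>> drive_tool --plan "0 4 2 0 0 0 1;0 0 0 0 0 0 -1;0 0 0 0 0 0 -1;0 0 0 0 0 0 -1;0 0 0 0 0 0 -1;0 0 0 0 0 0 -1;0 0 0 0 0 0 -1;0 0 0 0 0 0 -1"

```text
clock: 24.52
position: [0.5312, 0.1554, 0.0206]
tcp_rot: [1.833, 1.711, -0.746]
force: [0.0, -1.1, -0.4]
width: 0.0617
```

```bash
cd .;python3 st.py; python3 -c "
from h import *
print(r.state()['tcp_rot'].tolist())"
```

```text
t 24.52 tcp [531.2 155.4  20.6] grasp [532.  168.7  34.1] d [-0.045 -0.699 -0.713] jaw [ 0.998 -0.068  0.004] jawyaw -3.87 tilt 3.57 w 0.0617 F [ 0.  -1.1 -0.4]
q [-0.79  0.78  0.07  1.73  0.49  1.27 -1.1 ]
[1.8332173453395728, 1.7105751187243734, -0.7458504510013666]
```

>>> drive_tool --plan "0 0 50 0 0 0 -1;0 0 60 0 0 0 -1;0 20 30 0.16 -0.011 0 -1;0 30 0 0.16 -0.011 0 -1;0 30 0 0.16 -0.011 0 -1;0 30 0 0.16 -0.011 0 -1;0 30 0 0.16 -0.011 0 -1;0 30 0 0 0 0.18 -1;0 30 0 0 0 0.18 -1;0 30 0 0 0 0.18 -1;0 20 0 0 0 0.18 -1;0 0 0 0 0 0.18 -1"

```text
clock: 26.02
position: [0.531, 0.4105, 0.1671]
tcp_rot: [-1.084, -2.904, -0.041]
force: [0.4, -0.2, -1.4]
width: 0.0615
```

```bash
cd .;cat > ax.py <<'E'
from need import *
import sys
# usage: tcp_rot at grasp (3), cup mouth axis at grasp (3)
def cupaxis(rv,a): 
    x=R.from_rotvec(r.state()['tcp_rot']).apply(R.from_rotvec(rv).inv().apply(a)); print('cup axis',x.round(3),'tilt from up',np.degrees(np.arccos(x[2])).round(1)); 
    w=np.cross(x,[0,0,1]); n=np.linalg.norm(w); print('w to upright',(w/n*np.arctan2(n,x[2])).round(3))
E
python3 st.py; python3 - <<'E'
from ax import *
cupaxis([1.8332,1.7106,-.7459],[.064,.998,0])
E
```

```text
t 26.02 tcp [531.  410.5 167.1] grasp [531.5 409.8 186.1] d [-0.03   0.039 -0.999] jaw [0.656 0.755 0.01 ] jawyaw 49.03 tilt 1.72 w 0.0615 F [ 0.4 -0.2 -1.4]
q [-0.5   0.47 -0.31  1.63  0.1   1.05  0.03]
cup axis [-0.52   0.437  0.734] tilt from up 42.7
w to upright [ 0.48   0.571 -0.   ]
```

>>> drive_tool --plan "1 0 -18 0.12 0.143 0 -1;1 0 -18 0.12 0.143 0 -1;1 0 -18 0.12 0.143 0 -1;0 0 -18 0.12 0.143 0 -1;0 0 0 0 0 0 -1"

```text
clock: 26.65
position: [0.5336, 0.4117, 0.0925]
tcp_rot: [-0.827, -2.213, -0.36]
force: [-0.9, -0.7, -1.3]
width: 0.062
```

```bash
cd .;python3 st.py; python3 - <<'E'
from ax import *
cupaxis([1.8332,1.7106,-.7459],[.064,.998,0])
snap('side','s8.png')
E
```

```text
t 26.65 tcp [533.6 411.7  92.5] grasp [543.9 402.6 105.7] d [-0.542  0.478 -0.691] jaw [0.658 0.753 0.005] jawyaw 48.88 tilt 38.13 w 0.062 F [-0.9 -0.7 -1.3]
q [-0.08  0.85 -0.51  1.47 -0.39  1.23  0.56]
cup axis [ 0.005 -0.015  1.   ] tilt from up 0.7
w to upright [-0.015 -0.005  0.   ]
```

View pics/s8.png

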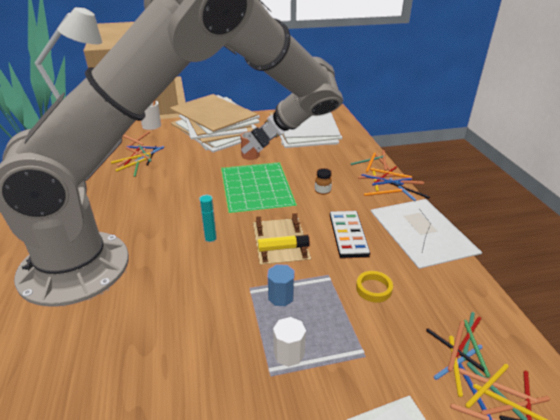

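>>> drive_tool --plan "0 0 -18 0 0 0 -1;0 0 -18 0 0 0 -1;0 0 -15 0 0 0 -1;0 0 -8 0 0 0 -1;0 0 0 0 0 0 -1"

```text
clock: 27.32
position: [0.5319, 0.4178, 0.0378]
tcp_rot: [-0.816, -2.229, -0.363]
force: [0.5, 0.4, -0.1]
width: 0.0619
```

```bash
cd .;python3 st.py; python3 - <<'E'
from ax import *
cupaxis([1.8332,1.7106,-.7459],[.064,.998,0])
E
```

```text
t 27.32 tcp [531.9 417.8  37.8] grasp [542.1 408.8  51.1] d [-0.536  0.473 -0.699] jaw [0.651 0.759 0.015] jawyaw 49.41 tilt 37.52 w 0.0619 F [ 0.5  0.4 -0.1]
q [-0.09  0.91 -0.5   1.48 -0.37  1.16  0.6 ]
cup axis [-0.01  -0.016  1.   ] tilt from up 0.9
w to upright [-0.016  0.01   0.   ]
```

>>> drive_tool --plan "2 -9 -4 0 0 0 -1;0 -2 -4 0 0 0 -1;0 0 -2 0 0 0 -1;0 0 0 0 0 0 -1"

```text
clock: 27.82
position: [0.5348, 0.4061, 0.0292]
tcp_rot: [-0.816, -2.229, -0.366]
force: [-0.6, 0.2, 0.0]
width: 0.0617
```

```bash
cd .;python3 st.py
```

```text
t 27.82 tcp [534.8 406.1  29.2] grasp [545.  397.1  42.4] d [-0.536  0.475 -0.699] jaw [0.651 0.759 0.017] jawyaw 49.38 tilt 37.47 w 0.0617 F [-0.6  0.2  0. ]
q [-0.08  0.92 -0.5   1.49 -0.37  1.16  0.62]
```

Release and rise straight up.

>>> drive_tool --plan "0 0 -1 0 0 0 -1;0 0 0 0 0 0 0.7;0 0 0 0 0 0 0.7;0 0 0 0 0 0 0.7;0 0 0 0 0 0 0.7;0 0 0 0 0 0 0.7;8 -7 15 0 0 0 0.7;8 -7 30 0 0 0 0.7;0 0 50 0 0 0 0.7;0 0 50 0 0 0 1;0 -30 20 0 0 0 1;0 -50 0 0 0 0 1"

```text
clock: 29.32
position: [0.5525, 0.3112, 0.2049]
tcp_rot: [-0.811, -2.233, -0.369]
force: [0.6, -1.0, -1.0]
width: 0.094
```

```bash
cd .;python3 st.py; python3 - <<'E'
from cups import *; from need import need
s=snap('top','t9.png'); snap('side','s9.png')
for k,b in dict(blue=(365,205,410,272),white=(446,216,490,280)).items(): print(k,find(s,k,b))
E
```

```text
t 29.32 tcp [552.5 311.2 204.9] grasp [562.6 302.2 218.2] d [-0.535  0.475 -0.699] jaw [0.648 0.761 0.021] jawyaw 49.59 tilt 37.4 w 0.094 F [ 0.6 -1.  -1. ]
q [ 0.05  0.71 -0.5   1.45 -0.39  1.44  0.6 ]
blue ((array([ 518.2, -222.7]), np.float64(-16.1), np.float64(31.2), np.float64(0.41)), array([376.25, 226.75,  29.25,  29.  ]))
white ((array([ 500.5, -390. ]), np.float64(6.3), np.float64(30.9), np.float64(0.31)), array([452.75, 234.25,  28.25,  28.75]))
```

View pics/s9.png

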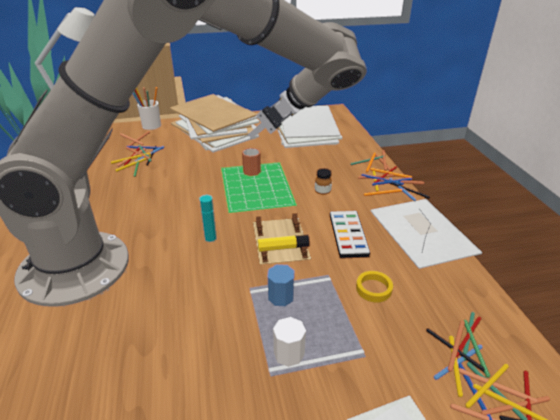

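View pics/t9.png

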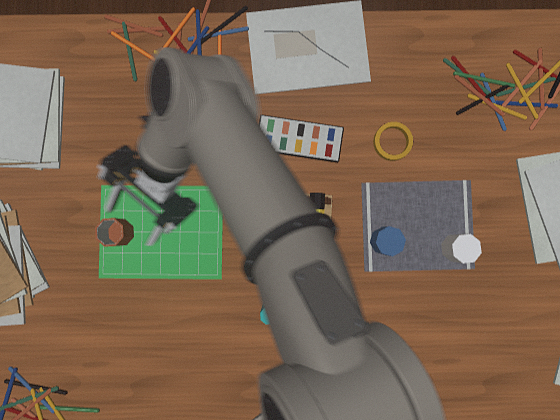

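Orange stands mouth up near (113,233) in the top view. Blue and white haven't moved. Going for blue with the same sequence.

```bash
python3 - <<'E'
from need import need
need((530,200,200),0,50)
E
```

```text
need dp [ -24.9 -105.   -21.8] w [-0.527 -0.594  0.008] |w|deg 45.5
```

>>> drive_tool --plan "-5 -45 0 -0.132 -0.148 0 1;-5 -45 0 -0.132 -0.148 0 1;-5 -45 0 -0.132 -0.148 0 1;-5 -45 0 -0.132 -0.148 0 1;0 -45 0 0 0 -0.18 1;0 -45 0 0 0 -0.18 1;0 -45 0 0 0 -0.18 1;0 -45 0 0 0 -0.18 1;0 -45 0 0 0 -0.18 1;0 -45 0 0 0 -0.18 1;0 -45 0 0 0 -0.18 1;0 -40 0 0 0 -0.18 1"

```text
clock: 30.92
position: [0.5377, -0.2468, 0.2155]
tcp_rot: [-2.797, -1.428, -0.066]
force: [0.6, 0.7, -0.4]
width: 0.0941
```

```bash
python3 st.py;python3 - <<'E'
from need import need
need((518.2,-222.7,160),20,-106)
E
```

```text
t 30.93 tcp [ 537.7 -246.8  215.5] grasp [ 537.  -247.2  234.5] d [ 0.037  0.02  -0.999] jaw [ 0.81  -0.586  0.019] jawyaw -35.9 tilt -2.13 w 0.0941 F [ 0.6  0.7 -0.4]
q [ 0.3   0.27  0.05  1.81 -0.05  1.04 -0.25]
need dp [-25.7  25.9 -73.4] w [-0.116  0.396 -1.211] |w|deg 73.3
```

>>> drive_tool --plan "-3 2 -5 -0.016 0.056 -0.173 1;-3 2 -8 -0.016 0.056 -0.173 1;-3 2 -8 -0.016 0.056 -0.173 1;-3 2 -8 -0.016 0.056 -0.173 1;-3 2 -8 -0.016 0.056 -0.173 1;-3 2 -8 -0.016 0.056 -0.173 1;-3 2 -8 -0.016 0.056 -0.173 1;0 0 0 0 0 0 1"

```text
clock: 31.92
position: [0.5177, -0.2375, 0.1692]
tcp_rot: [-3.016, 0.479, 0.529]
force: [0.3, -1.0, -0.3]
width: 0.0939
```

```bash
python3 st.py;python3 - <<'E'
from need import need
need((518.2,-222.7,120),35,-106)
E
```

```text
t 31.93 tcp [ 517.7 -237.5  169.2] grasp [ 523.9 -239.3  187.1] d [-0.326  0.094 -0.941] jaw [-0.308 -0.951  0.012] jawyaw -107.91 tilt 19.09 w 0.0939 F [ 0.3 -1.  -0.3]
q [ 0.11  0.52  0.28  1.63 -0.11  1.36 -1.46]
need dp [-10.   17.8 -64.8] w [0.089 0.25  0.032] |w|deg 15.3
```

>>> drive_tool --plan "-3 6 -15 0.022 0.062 0.008 1;-3 6 -15 0.022 0.062 0.008 1;-2 6 -15 0.022 0.062 0.008 1;0 0 -15 0.022 0.062 0.008 1;0 0 0 0 0 0 1"

```text
clock: 32.55
position: [0.512, -0.2196, 0.1131]
tcp_rot: [-2.895, 0.37, 0.897]
force: [-0.8, -0.1, 0.1]
width: 0.0938
```

```bash
python3 st.py;python3 - <<'E'
from cups import *; from need import need
print(find(snap('top'),'blue',(365,205,410,272)))
need((518.2,-222.7,42),45,-106)
E
```

```text
t 32.55 tcp [ 512.  -219.6  113.1] grasp [ 522.3 -222.6  128.8] d [-0.545  0.155 -0.824] jaw [-0.256 -0.967 -0.013] jawyaw -104.81 tilt 33.48 w 0.0938 F [-0.8 -0.1  0.1]
q [ 0.12  0.72  0.25  1.5  -0.12  1.54 -1.42]
((array([ 522.5, -217.3]), np.float64(17.2), np.float64(26.5), np.float64(0.24)), array([376.25, 226.75,  25.5 ,  27.75]))
need dp [ -7.    1.  -85.7] w [ 0.038  0.182 -0.019] |w|deg 10.7
```

>>> drive_tool --plan "-4 0 -10 0.008 0.036 -0.005 1;-3 0 -20 0.008 0.036 -0.005 1;0 0 -20 0.008 0.036 -0.005 1;0 0 -20 0.008 0.036 -0.005 1;0 0 -15 0.006 0.036 0 1;0 0 0 0 0 0 1"

```text
clock: 33.35
position: [0.5054, -0.2211, 0.031]
tcp_rot: [-2.781, 0.389, 1.145]
force: [0.6, 0.1, 0.1]
width: 0.094
```

```bash
python3 st.py;python3 - <<'E'
from need import need
need((518.2,-222.7,42),45,-106)
E
```

```text
t 33.35 tcp [ 505.4 -221.1   31. ] grasp [ 518.2 -224.8   44.5] d [-0.677  0.196 -0.71 ] jaw [-0.276 -0.961 -0.003] jawyaw -106.0 tilt 43.62 w 0.094 F [0.6 0.1 0.1]
q [ 0.15  0.93  0.24  1.41 -0.13  1.61 -1.43]
need dp [-0.1  2.1 -2.5] w [-0.002  0.005 -0.   ] |w|deg 0.3
```

>>> drive_tool --plan "0 2 -3 0 0 0 1;0 0 0 0 0 0 -1;0 0 0 0 0 0 -1;0 0 0 0 0 0 -1;0 0 0 0 0 0 -1;0 0 0 0 0 0 -1;0 0 0 0 0 0 -1;0 0 0 0 0 0 -1"

```text
clock: 34.35
position: [0.5065, -0.2197, 0.031]
tcp_rot: [-2.785, 0.389, 1.136]
force: [-0.3, 0.6, -0.1]
width: 0.0616
```

```bash
python3 st.py; python3 -c "
from h import *
print(r.state()['tcp_rot'].round(4).tolist())"
```

```text
t 34.35 tcp [ 506.5 -219.7   31. ] grasp [ 519.2 -223.4   44.6] d [-0.672  0.195 -0.714] jaw [-0.276 -0.961 -0.004] jawyaw -106.0 tilt 43.25 w 0.0616 F [-0.3  0.6 -0.1]
q [ 0.14  0.93  0.24  1.41 -0.13  1.6  -1.43]
[-2.7852, 0.3893, 1.1361]
```

>>> drive_tool --plan "0 0 60 0 0 0 -1;0 0 60 0 0 0 -1;0 20 30 -0.043 -0.15 0 -1;3 45 0 -0.043 -0.15 0 -1;3 45 0 -0.043 -0.15 0 -1;3 45 0 -0.043 -0.15 0 -1;3 45 0 -0.043 -0.15 0 -1;3 45 0 0 0 0.18 -1;3 45 0 0 0 0.18 -1;3 40 0 0 0 0.18 -1;0 20 0 0 0 0.18 -1;0 0 0 0 0 0.18 -1"

```text
clock: 35.85
position: [0.524, 0.1427, 0.186]
tcp_rot: [-2.958, -0.997, -0.041]
force: [0.4, -0.7, -1.1]
width: 0.0619
```

```bash
python3 st.py;python3 - <<'E'
from ax import *
cupaxis([-2.7852, 0.3893, 1.1361],[0,0,-1])
need2((530,160,120),(1,-.05,0),46.5,1)
E
```

```text
t 35.85 tcp [524.  142.7 186. ] grasp [523.7 142.2 204.9] d [ 0.018  0.027 -0.999] jaw [ 0.606 -0.796 -0.011] jawyaw -52.72 tilt -1.05 w 0.0619 F [ 0.4 -0.7 -1.1]
q [-0.35  0.22 -0.02  1.94 -0.02  0.96 -1.29]
cup axis [ 0.572  0.44  -0.692] tilt from up 133.8
w to upright [ 1.424 -1.851  0.   ]
need dp [  6.6  31.1 -79. ] w [ 0.707 -0.384  0.82 ] |w|deg 65.8
```

>>> drive_tool --plan "1 5 -8 0.101 -0.055 0.117 -1;1 5 -11 0.101 -0.055 0.117 -1;1 5 -11 0.101 -0.055 0.117 -1;1 5 -11 0.101 -0.055 0.117 -1;1 5 -11 0.101 -0.055 0.117 -1;1 4 -11 0.101 -0.055 0.117 -1;1 2 -11 0.101 -0.055 0.117 -1;0 0 0 0 0 0 -1"

```text
clock: 36.85
position: [0.5273, 0.1713, 0.1195]
tcp_rot: [-1.93, -1.665, -0.694]
force: [0.4, -0.4, -0.9]
width: 0.0618
```

```bash
python3 st.py;python3 - <<'E'
from ax import *
cupaxis([-2.7852, 0.3893, 1.1361],[0,0,-1])
need2((530,160,50),(1,-.06,0),46.5,1)
E
```

```text
t 36.85 tcp [527.3 171.3 119.5] grasp [526.2 158.7 133.7] d [ 0.058  0.661 -0.748] jaw [ 0.99  -0.132 -0.039] jawyaw -7.58 tilt -4.45 w 0.0618 F [ 0.4 -0.4 -0.9]
q [ 0.29  0.42 -0.34  2.1  -0.89  0.79  0.54]
cup axis [ 0.132  0.989 -0.071] tilt from up 94.1
w to upright [ 1.627 -0.218  0.   ]
need dp [  3.5   2.5 -82.5] w [ 0.083 -0.048  0.071] |w|deg 6.8
```

>>> drive_tool --plan "1 0 -18 0.02 -0.013 0 -1;1 0 -20 0.02 -0.013 0 -1;0 0 -20 0.02 -0.013 0 -1;0 0 -15 0.015 -0.01 0 -1;0 0 0 0 0 0 -1"

```text
clock: 37.48
position: [0.5301, 0.1731, 0.0478]
tcp_rot: [-1.894, -1.636, -0.787]
force: [-0.6, -0.1, -0.9]
width: 0.0619
```

```bash
python3 st.py;python3 - <<'E'
from ax import *
cupaxis([-2.7852, 0.3893, 1.1361],[0,0,-1])
E
```

```text
t 37.48 tcp [530.1 173.1  47.8] grasp [528.3 159.7  61.1] d [ 0.096  0.707 -0.701] jaw [ 0.99  -0.142 -0.008] jawyaw -8.18 tilt -7.78 w 0.0619 F [-0.6 -0.1 -0.9]
q [ 0.45  0.61 -0.5   2.13 -0.99  0.63  0.77]
cup axis [ 0.146  0.989 -0.001] tilt from up 90.1
w to upright [ 1.555 -0.229  0.   ]
```

>>> drive_tool --plan "0 0 -12 0 -0.004 0 -1;0 0 -12 0 -0.004 0 -1;0 0 -5 0 0 0 -1;0 0 0 0 0 0 -1"

```text
clock: 37.98
position: [0.531, 0.174, 0.0191]
tcp_rot: [-1.895, -1.643, -0.794]
force: [-1.8, -3.6, 7.3]
width: 0.0618
```

```bash
python3 st.py;python3 - <<'E'
from ax import *
cupaxis([-2.7852, 0.3893, 1.1361],[0,0,-1])
E
```

```text
t 37.98 tcp [531.  174.   19.1] grasp [529.1 160.7  32.5] d [ 0.102  0.705 -0.702] jaw [ 0.99  -0.142  0.001] jawyaw -8.19 tilt -8.27 w 0.0618 F [-1.8 -3.6  7.3]
q [ 0.48  0.68 -0.54  2.13 -1.    0.56  0.82]
cup axis [ 0.146  0.989 -0.003] tilt from up 90.2
w to upright [ 1.557 -0.23   0.   ]
```

>>> drive_tool --plan "0 0 0 0 0 0 1;0 0 0 0 0 0 1;0 0 0 0 0 0 1;0 0 0 0 0 0 1;0 0 0 0 0 0 1;0 0 0 0 0 0 1;-1 -8 30 0 0 0 1;0 -4 50 -0.1 0.014 0 1;0 0 50 -0.17 0.025 0 1;0 0 10 -0.17 0.025 0 1;0 0 0 -0.17 0.025 0 1;0 0 0 -0.17 0.025 0 1"

```text
clock: 39.48
position: [0.5295, 0.159, 0.1473]
tcp_rot: [-2.344, -2.012, -0.08]
force: [-0.3, -0.3, -1.4]
width: 0.0942
```

```bash
python3 st.py;python3 - <<'E'
from need import *
need2((529.8,165,120),(.99,-.142,0),-45,1)
E
```

```text
t 39.48 tcp [529.5 159.  147.3] grasp [529.3 157.7 166.2] d [ 0.006  0.073 -0.997] jaw [ 0.988 -0.151 -0.005] jawyaw -8.71 tilt -0.32 w 0.0942 F [-0.3 -0.3 -1.4]
q [-0.23  0.28 -0.16  1.95 -0.03  0.88 -0.52]
need dp [ -1.6  -7.3 -40.7] w [-0.85   0.121  0.011] |w|deg 49.2
```

>>> drive_tool --plan "0 0 0 -0.16 0.024 0.002 1;0 0 0 -0.17 0.024 0.002 1;0 0 0 -0.17 0.024 0.002 1;0 -3 -10 -0.17 0.024 0.002 1;0 -3 -10 -0.17 0.024 0.002 1;0 -3 -10 0 0 0 1;0 0 0 0 0 0 1"

```text
clock: 40.35
position: [0.531, 0.1542, 0.1192]
tcp_rot: [1.879, 1.638, -0.787]
force: [0.6, -1.3, 0.4]
width: 0.0938
```

```bash
cd .;python3 st.py; python3 - <<'E'
from need import *
need2((529.8,165,33),(.99,-.142,0),-45,1)
s=snap('wrist','w10.png'); print(proj(s,(.524,.1255,.031)),proj(s,(.5357,.2047,.031)))
E
```

```text
t 40.35 tcp [531.  154.2 119.2] grasp [532.7 167.7 132.4] d [-0.088 -0.713 -0.695] jaw [ 0.991 -0.132  0.01 ] jawyaw -7.59 tilt 7.24 w 0.0938 F [ 0.6 -1.3  0.4]
q [-0.7   0.67 -0.03  1.68  0.51  1.48 -1.1 ]
need dp [ -3.1  -2.5 -99.7] w [ 0.018  0.007 -0.01 ] |w|deg 1.2
[269.18550226 167.34088076] [268.7167614   87.94449539]
```

View pics/w10.png

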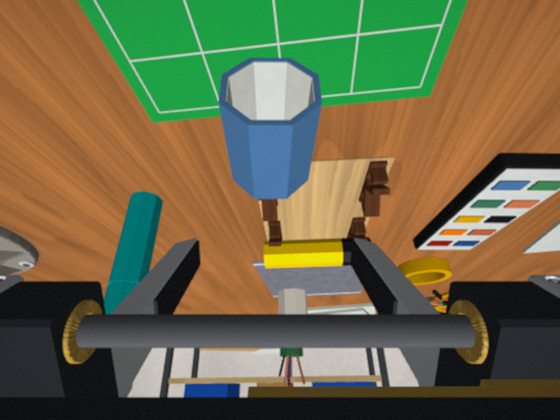

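Blue lies with its mouth towards +y, mouth centre near (270,92), as predicted. Regrasping.

>>> drive_tool --plan "-1 -1 -20 0.006 0.003 -0.004 1;-1 0 -20 0.006 0.003 -0.004 1;0 0 -20 0.006 0 0 1;0 0 -20 0 0 0 1;0 0 -17 0 0 0 1;0 0 0 0 0 0 1"

```text
clock: 41.15
position: [0.5296, 0.151, 0.018]
tcp_rot: [1.909, 1.646, -0.779]
force: [0.4, 0.5, -0.0]
width: 0.0941
```

```bash
cd .;python3 st.py; python3 - <<'E'
from need import *
need2((529.8,165,33),(.99,-.142,0),-45,1)
E
```

```text
t 41.15 tcp [529.6 151.   18. ] grasp [531.5 164.2  31.5] d [-0.1   -0.695 -0.712] jaw [ 0.989 -0.145  0.003] jawyaw -8.36 tilt 7.97 w 0.0941 F [ 0.4  0.5 -0. ]
q [-0.69  0.79 -0.03  1.7   0.51  1.33 -1.17]
need dp [-1.7  0.7  1.6] w [-0.007  0.004  0.003] |w|deg 0.5
```

>>> drive_tool --plan "-1 1 1 0 0 0 1;0 0 0 0 0 0 -1;0 0 0 0 0 0 -1;0 0 0 0 0 0 -1;0 0 0 0 0 0 -1;0 0 0 0 0 0 -1;0 0 0 0 0 0 -1;0 0 0 0 0 0 -1"

```text
clock: 42.15
position: [0.5293, 0.1531, 0.0205]
tcp_rot: [1.909, 1.647, -0.775]
force: [-0.1, 0.1, -0.3]
width: 0.0616
```

```bash
cd .;python3 st.py; python3 -c "
from h import *
print(r.state()['tcp_rot'].round(4).tolist())"
```

```text
t 42.15 tcp [529.3 153.1  20.5] grasp [531.2 166.3  34.1] d [-0.098 -0.694 -0.714] jaw [ 0.989 -0.145  0.005] jawyaw -8.33 tilt 7.81 w 0.0616 F [-0.1  0.1 -0.3]
q [-0.69  0.79 -0.04  1.7   0.51  1.33 -1.17]
[1.9094, 1.6468, -0.7755]
```

>>> drive_tool --plan "0 0 50 0 0 0 -1;0 0 60 0 0 0 -1;0 0 30 0.16 -0.023 0 -1;0 15 0 0.16 -0.023 0 -1;0 15 0 0.16 -0.023 0 -1;0 20 0 0.16 -0.023 0 -1;0 20 0 0.16 -0.023 0 -1;0 20 0 0 0 0.18 -1;0 20 0 0 0 0.18 -1;0 20 0 0 0 0.18 -1;0 15 0 0 0 0.18 -1;0 0 0 0 0 0.18 -1"

```text
clock: 43.65
position: [0.5291, 0.2996, 0.1664]
tcp_rot: [-1.195, -2.855, -0.047]
force: [0.9, 0.1, -1.6]
width: 0.0619
```

```bash
cd .;python3 st.py; python3 - <<'E'
from ax import *
cupaxis([1.9094, 1.6468, -0.7755],[.146,.989,0])
E
```

```text
t 43.65 tcp [529.1 299.6 166.4] grasp [529.6 298.8 185.4] d [-0.031  0.046 -0.998] jaw [0.713 0.701 0.01 ] jawyaw 44.55 tilt 1.79 w 0.0619 F [ 0.9  0.1 -1.6]
q [-0.29  0.39 -0.38  1.78  0.1   1.01  0.08]
cup axis [-0.477  0.476  0.738] tilt from up 42.4
w to upright [ 0.523  0.524 -0.   ]
```

>>> drive_tool --plan "2 3 -15 0.131 0.131 0 -1;1 3 -15 0.131 0.131 0 -1;1 2 -15 0.131 0.131 0 -1;1 2 -15 0.131 0.131 0 -1;0 0 0 0 0 0 -1"

```text
clock: 44.28
position: [0.5343, 0.3108, 0.1047]
tcp_rot: [-0.913, -2.182, -0.408]
force: [-0.5, 0.1, -1.2]
width: 0.062
```

```bash
cd .;python3 st.py; python3 - <<'E'
from ax import *
cupaxis([1.9094, 1.6468, -0.7755],[.146,.989,0])
E
```

```text
t 44.27 tcp [534.3 310.8 104.7] grasp [543.8 300.8 117.8] d [-0.501  0.526 -0.687] jaw [0.716 0.698 0.012] jawyaw 44.27 tilt 36.12 w 0.062 F [-0.5  0.1 -1.2]
q [ 0.1   0.79 -0.54  1.58 -0.39  1.23  0.62]
cup axis [ 0.005 -0.02   0.999] tilt from up 1.8
w to upright [-0.02  -0.005  0.   ]
```

>>> drive_tool --plan "0 -1 -18 -0.008 0 0 -1;0 -1 -18 -0.008 0 0 -1;0 -1 -18 0 0 0 -1;0 -1 -12 0 0 0 -1;0 0 -4 0 0 0 -1;0 0 0 0 0 0 -1"

```text
clock: 45.02
position: [0.5336, 0.3097, 0.0339]
tcp_rot: [-0.917, -2.2, -0.39]
force: [-0.2, -1.3, -0.5]
width: 0.0618
```

```bash
cd .;python3 st.py; python3 - <<'E'
from ax import *
cupaxis([1.9094, 1.6468, -0.7755],[.146,.989,0])
E
```

```text
t 45.02 tcp [533.6 309.7  33.9] grasp [543.  300.   47.2] d [-0.498  0.509 -0.702] jaw [0.712 0.703 0.005] jawyaw 44.64 tilt 35.34 w 0.0618 F [-0.2 -1.3 -0.5]
q [ 0.08  0.87 -0.51  1.6  -0.35  1.14  0.65]
cup axis [-0.004 -0.001  1.   ] tilt from up 1.4
w to upright [-0.001  0.004  0.   ]
```

>>> drive_tool --plan "0 0 -4 0 0 0 -1;0 0 -2 0 0 0 -1;0 0 0 0 0 0 0.7;0 0 0 0 0 0 0.7;0 0 0 0 0 0 0.7;0 0 0 0 0 0 0.7;0 0 0 0 0 0 0.7;8 -7 15 0 0 0 0.7;8 -7 30 0 0 0 0.7;0 0 50 0 0 0 0.7;0 0 50 0 0 0 1;0 -40 20 0 0 0 1"

```text
clock: 46.52
position: [0.5512, 0.2553, 0.2024]
tcp_rot: [-0.913, -2.202, -0.391]
force: [0.9, -0.3, -0.2]
width: 0.0931
```

```bash
cd .;python3 st.py; python3 - <<'E'
from cups import *; from need import need
s=snap('top','t11.png'); snap('side','s11.png')
print(find(s,'white',(446,216,490,280)))
need((530,150,200),0,45)
E
```

```text
t 46.52 tcp [551.2 255.3 202.4] grasp [560.6 245.7 215.7] d [-0.498  0.509 -0.702] jaw [0.71  0.705 0.007] jawyaw 44.79 tilt 35.35 w 0.0931 F [ 0.9 -0.3 -0.2]
q [ 0.16  0.68 -0.53  1.51 -0.38  1.42  0.6 ]
((array([ 500.5, -390. ]), np.float64(6.1), np.float64(31.0), np.float64(0.33)), array([452.75, 234.25,  28.5 ,  28.75]))
need dp [-23.9 -98.8 -19.9] w [-0.564 -0.551  0.01 ] |w|deg 45.2
```

View pics/s11.png

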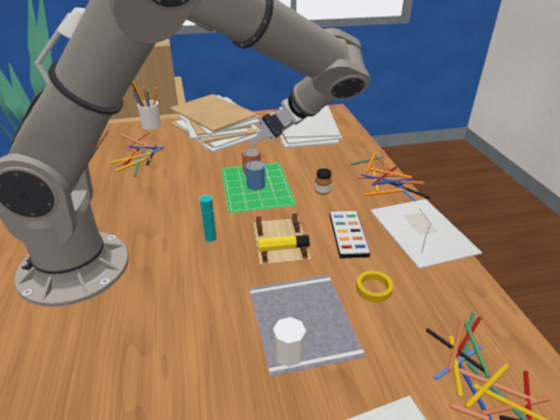

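View pics/t11.png

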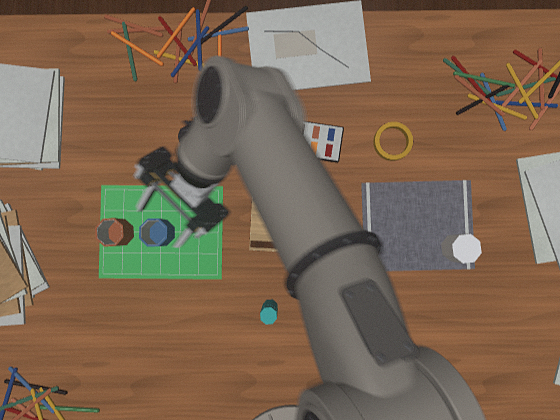

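Orange (115,232) and blue (156,232) both stand mouth up on the mat. White is still at (466,248). Going for white.

>>> drive_tool --plan "-5 -50 0 -0.14 -0.138 0 1;-5 -50 0 -0.14 -0.138 0 1;-5 -50 0 -0.14 -0.138 0 1;-5 -55 0 -0.14 -0.138 0 1;0 -55 0 0 0 -0.18 1;0 -55 0 0 0 -0.18 1;0 -55 0 0 0 -0.18 1;0 -55 0 0 0 -0.18 1;0 -50 0 0 0 -0.18 1;0 -50 0 0 0 -0.18 1;0 -30 0 0 0 -0.18 1;0 0 0 0 0 -0.18 1"

```text
clock: 48.12
position: [0.5337, -0.3276, 0.2105]
tcp_rot: [2.854, 1.303, 0.055]
force: [-0.6, 1.2, -0.3]
width: 0.0939
```

```bash
python3 st.py;python3 - <<'E'
from need import need
need((500.5,-390,160),25,-83.8)
E
```

```text
t 48.12 tcp [ 533.7 -327.6  210.5] grasp [ 533.1 -327.8  229.5] d [ 0.033  0.011 -0.999] jaw [ 0.755 -0.655  0.018] jawyaw -40.94 tilt -1.92 w 0.0939 F [-0.6  1.2 -0.3]
q [ 0.43  0.33  0.04  1.73 -0.04  1.05 -0.22]
need dp [-41.2 -63.3 -67.7] w [-0.206  0.432 -0.738] |w|deg 50.4
```

>>> drive_tool --plan "-8 -12 -10 -0.041 0.086 -0.148 1;-8 -12 -10 -0.041 0.086 -0.148 1;-8 -12 -10 -0.041 0.086 -0.148 1;-8 -12 -10 -0.041 0.086 -0.148 1;-6 -8 -10 -0.041 0.086 -0.148 1;0 0 0 0 0 0 1"

```text
clock: 48.88
position: [0.4954, -0.3867, 0.164]
tcp_rot: [3.031, 0.115, -0.687]
force: [0.0, 0.1, -0.5]
width: 0.0941
```

```bash
python3 st.py;python3 - <<'E'
from need import need
need((500.5,-390,120),38,-83.8)
E
```

```text
t 48.88 tcp [ 495.4 -386.7  164. ] grasp [ 503.6 -385.8  181.1] d [-0.429 -0.047 -0.902] jaw [ 0.079 -0.997  0.015] jawyaw -85.47 tilt 25.46 w 0.0941 F [ 0.   0.1 -0.5]
q [ 0.25  0.63  0.28  1.49  0.09  1.41 -1.02]
need dp [ -6.5  -4.5 -59. ] w [-0.006  0.217  0.027] |w|deg 12.5
```

>>> drive_tool --plan "-3 -2 -15 -0.002 0.055 0.007 1;-3 -2 -15 -0.002 0.055 0.007 1;0 0 -15 -0.002 0.055 0.007 1;0 0 -15 0 0.055 0.007 1;0 0 -18 0 0.04 0 1;0 0 -18 0 0.04 0 1;0 0 -18 0 0.03 0 1;0 0 0 0 0 0 1"

```text
clock: 49.88
position: [0.4928, -0.3915, 0.0561]
tcp_rot: [2.891, 0.203, -1.15]
force: [0.1, 0.2, -0.7]
width: 0.0943
```

```bash
python3 st.py;python3 - <<'E'
from need import need
from cups import *
print(find(snap('top'),'white',(446,216,490,280)))
need((500.5,-390,43),45,-83.8)
E
```

```text
t 49.88 tcp [ 492.8 -391.5   56.1] grasp [ 505.8 -390.1   69.9] d [-0.682 -0.07  -0.728] jaw [ 0.129 -0.991 -0.026] jawyaw -82.57 tilt 43.17 w 0.0943 F [ 0.1  0.2 -0.7]
q [ 0.22  0.93  0.28  1.34  0.16  1.55 -1.02]Traceback (most recent call last):
  File "<stdin>", line 3, in <module>
  File "cups.py", line 10, in find
    c=big(q); return octa(poly(s,sc(c),z)),np.array(cv2.boundingRect(c))/4
  File "meas.py", line 5, in big
    return max(c,key=cv2.contourArea)
ValueError: max() iterable argument is empty
```

>>> drive_tool --plan "-3 0 -13 -0.013 0.015 -0.01 1;-2 0 -13 -0.013 0.015 -0.01 1;0 0 0 0 0 0 1"

```text
clock: 50.3
position: [0.4884, -0.3927, 0.0323]
tcp_rot: [2.862, 0.154, -1.183]
force: [-0.1, 0.3, 0.4]
width: 0.0939
```

```bash
python3 st.py;python3 - <<'E'
from need import need
need((500.5,-390,43),45,-83.8)
E
```

```text
t 50.3 tcp [ 488.4 -392.7   32.3] grasp [ 501.8 -391.2   45.8] d [-0.702 -0.076 -0.708] jaw [ 0.108 -0.994  0.   ] jawyaw -83.82 tilt 44.75 w 0.0939 F [-0.1  0.3  0.4]
q [ 0.21  0.97  0.29  1.34  0.16  1.54 -1.06]
need dp [-1.3  1.2 -2.8] w [-0.     0.002  0.   ] |w|deg 0.1
```

>>> drive_tool --plan "-1 1 -2 0 0 0 1;0 0 0 0 0 0 -1;0 0 0 0 0 0 -1;0 0 0 0 0 0 -1;0 0 0 0 0 0 -1;0 0 0 0 0 0 -1;0 0 0 0 0 0 -1;0 0 0 0 0 0 -1"

```text
clock: 51.3
position: [0.4878, -0.3919, 0.031]
tcp_rot: [2.862, 0.154, -1.181]
force: [0.3, 0.0, -0.5]
width: 0.0617
```

```bash
python3 st.py; python3 -c "
from h import *
print(r.state()['tcp_rot'].round(4).tolist())"
```

```text
t 51.3 tcp [ 487.8 -391.9   31. ] grasp [ 501.1 -390.4   44.5] d [-0.701 -0.076 -0.709] jaw [ 0.108 -0.994  0.001] jawyaw -83.81 tilt 44.67 w 0.0617 F [ 0.3  0.  -0.5]
q [ 0.21  0.97  0.29  1.34  0.16  1.53 -1.06]
[2.862, 0.1543, -1.1807]
```

>>> drive_tool --plan "0 0 60 0 0 0 -1;0 0 60 0 0 0 -1;2 40 30 0.017 -0.155 0 -1;4 58 0 0.017 -0.155 0 -1;4 58 0 0.017 -0.155 0 -1;4 58 0 0.017 -0.155 0 -1;4 58 0 0.017 -0.155 0 -1;4 58 0 0 0 0.18 -1;4 58 0 0 0 0.18 -1;4 58 0 0 0 0.18 -1;4 50 0 0 0 0.18 -1;0 20 0 0 0 0.18 -1"

```text
clock: 52.8
position: [0.5188, 0.139, 0.1861]
tcp_rot: [-2.719, -1.546, -0.035]
force: [0.0, -0.5, -1.3]
width: 0.0619
```

```bash
python3 st.py;python3 - <<'E'
from ax import *
cupaxis([2.862, 0.1543, -1.1807],[0,0,-1])
need2((530,150,120),(1,-.1,0),45.5,1)
E
```

```text
t 52.8 tcp [518.8 139.  186.1] grasp [518.5 138.5 205.1] d [ 0.013  0.023 -1.   ] jaw [ 0.859 -0.512 -0.001] jawyaw -30.77 tilt -0.73 w 0.0619 F [ 0.  -0.5 -1.3]
q [-0.26  0.22 -0.13  1.94  0.01  0.96 -0.93]
cup axis [ 0.369  0.622 -0.691] tilt from up 133.7
w to upright [ 2.006 -1.191  0.   ]
need dp [ 12.6  24.5 -79.4] w [ 0.735 -0.243  0.415] |w|deg 50.3
```

>>> drive_tool --plan "2 4 -10 0.123 -0.04 0.069 -1;2 4 -13 0.123 -0.04 0.069 -1;2 4 -13 0.123 -0.04 0.069 -1;2 4 -13 0.123 -0.04 0.069 -1;2 4 -13 0.123 -0.04 0.069 -1;2 3 -13 0.123 -0.04 0.069 -1;0 0 0 0 0 0 -1"

```text
clock: 53.68
position: [0.529, 0.1636, 0.1154]
tcp_rot: [-1.892, -1.685, -0.744]
force: [-0.5, -0.3, -1.9]
width: 0.0616
```

```bash
python3 st.py;python3 - <<'E'
from ax import *
cupaxis([2.862, 0.1543, -1.1807],[0,0,-1])
E
```

```text
t 53.67 tcp [529.  163.6 115.4] grasp [527.6 150.6 129.2] d [ 0.073  0.681 -0.728] jaw [ 0.994 -0.113 -0.007] jawyaw -6.49 tilt -5.7 w 0.0616 F [-0.5 -0.3 -1.9]
q [ 0.38  0.45 -0.4   2.1  -0.9   0.77  0.61]
cup axis [ 0.112  0.993 -0.033] tilt from up 91.9
w to upright [ 1.594 -0.18   0.   ]
```

>>> drive_tool --plan "0 0 -20 0.011 -0.006 0 -1;0 0 -20 0.011 -0.006 0 -1;0 0 -20 0.011 -0.004 0 -1;0 0 -15 0 0 0 -1;0 0 0 0 0 0 -1"

```text
clock: 54.3
position: [0.5304, 0.1655, 0.0422]
tcp_rot: [-1.882, -1.675, -0.773]
force: [0.2, 0.0, -0.9]
width: 0.0616
```

```bash
python3 st.py;python3 - <<'E'
from ax import *
cupaxis([2.862, 0.1543, -1.1807],[0,0,-1])
E
```

```text
t 54.3 tcp [530.4 165.5  42.2] grasp [528.8 152.2  55.7] d [ 0.085  0.696 -0.713] jaw [ 0.993 -0.117  0.003] jawyaw -6.73 tilt -6.76 w 0.0616 F [ 0.2  0.  -0.9]
q [ 0.44  0.61 -0.47  2.12 -0.97  0.64  0.78]
cup axis [ 0.117  0.993 -0.011] tilt from up 90.6
w to upright [ 1.571 -0.185  0.   ]
```

>>> drive_tool --plan "0 0 -11 0.006 0 0 -1;0 0 -10 0 0.003 0 -1;0 0 -4 0 0 0 -1;0 0 0 0 0 0 -1"

```text
clock: 54.8
position: [0.5315, 0.1659, 0.0181]
tcp_rot: [-1.877, -1.67, -0.776]
force: [-1.5, 0.1, 1.0]
width: 0.0617
```

```bash
python3 st.py;python3 - <<'E'
from ax import *
cupaxis([2.862, 0.1543, -1.1807],[0,0,-1])
E
```

```text
t 54.8 tcp [531.5 165.9  18.1] grasp [530.  152.5  31.5] d [ 0.083  0.7   -0.709] jaw [ 0.993 -0.117  0.001] jawyaw -6.72 tilt -6.7 w 0.0617 F [-1.5  0.1  1. ]
q [ 0.45  0.67 -0.49  2.12 -0.97  0.6   0.82]
cup axis [ 0.116  0.993 -0.005] tilt from up 90.3
w to upright [ 1.566 -0.183  0.   ]
```

>>> drive_tool --plan "0 0 0 0 0 0 1;0 0 0 0 0 0 1;0 0 0 0 0 0 1;0 0 0 0 0 0 1;0 0 0 0 0 0 1;0 0 0 0 0 0 1;-1 -8 30 0 0 0 1;0 -4 50 -0.1 0.012 0 1;0 0 50 -0.18 0.021 0 1;0 0 10 -0.18 0.021 0 1;0 0 0 -0.18 0.021 0 1;0 0 0 -0.18 0.021 0 1"

```text
clock: 56.3
position: [0.5295, 0.1507, 0.1455]
tcp_rot: [-2.335, -2.059, -0.039]
force: [-0.9, -0.3, -1.1]
width: 0.0939
```

```bash
python3 st.py;python3 - <<'E'
from need import *
need2((530.5,157,120),(.993,-.117,0),-45,1)
E
```

```text
t 56.3 tcp [529.5 150.7 145.5] grasp [529.5 150.  164.5] d [-0.     0.038 -0.999] jaw [ 0.992 -0.125 -0.005] jawyaw -7.2 tilt 0.02 w 0.0939 F [-0.9 -0.3 -1.1]
q [-0.26  0.29 -0.13  1.95  0.    0.89 -0.51]
need dp [ -0.6  -7.1 -39. ] w [-0.817  0.095  0.01 ] |w|deg 47.1
```

>>> drive_tool --plan "0 0 0 -0.16 0.019 0.002 1;0 0 0 -0.165 0.019 0.002 1;0 0 0 -0.165 0.019 0.002 1;0 -4 -10 -0.165 0.019 0.002 1;0 -4 -10 -0.165 0.019 0.002 1;0 -3 -10 0 0 0 1;0 0 0 0 0 0 1"

```text
clock: 57.18
position: [0.531, 0.1444, 0.1174]
tcp_rot: [1.844, 1.654, -0.786]
force: [-0.6, -0.4, 0.5]
width: 0.0936
```

```bash
cd .;python3 st.py; python3 - <<'E'
from need import *
need2((530.5,157,33),(.993,-.117,0),-45,1)
s=snap('wrist','w12.png'); print(proj(s,(.5259,.1173,.031)),proj(s,(.5351,.1967,.031)))
E
```

```text
t 57.17 tcp [531.  144.4 117.4] grasp [532.3 158.1 130.5] d [-0.07  -0.724 -0.687] jaw [ 0.994 -0.105  0.009] jawyaw -6.0 tilt 5.81 w 0.0936 F [-0.6 -0.4  0.5]
q [-0.72  0.66 -0.01  1.7   0.52  1.46 -1.09]
need dp [ -2.1  -0.7 -97.9] w [ 0.029  0.006 -0.012] |w|deg 1.9
[270.31819997 166.55341086] [269.7739742   86.70031837]
```

View pics/w12.png

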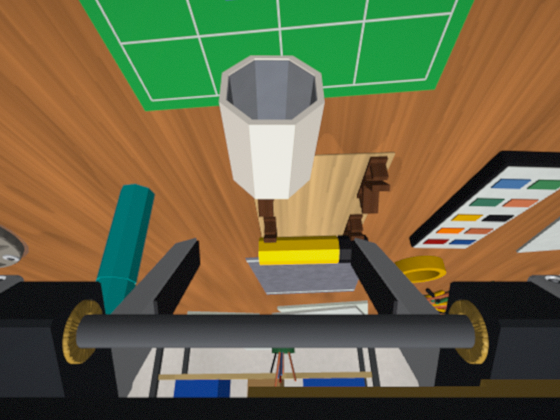

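White lies with its mouth towards +y, mouth centre near (271,92). Regrasping.

>>> drive_tool --plan "-1 0 -20 0.01 0.003 -0.004 1;-1 0 -20 0.01 0.003 -0.004 1;0 0 -20 0.008 0 -0.004 1;0 0 -20 0 0 0 1;0 2 -15 0 0 0 1;0 0 0 0 0 0 1"

```text
clock: 57.98
position: [0.5296, 0.1446, 0.0182]
tcp_rot: [1.885, 1.666, -0.772]
force: [-0.2, -0.2, 0.7]
width: 0.0936
```

```bash
cd .;python3 st.py; python3 - <<'E'
from need import *
need2((530.5,157,33),(.993,-.117,0),-45,1)
E
```

```text
t 57.98 tcp [529.6 144.6  18.2] grasp [531.2 157.9  31.7] d [-0.084 -0.697 -0.712] jaw [ 0.993 -0.122  0.002] jawyaw -7.01 tilt 6.76 w 0.0936 F [-0.2 -0.2  0.7]
q [-0.7   0.79 -0.01  1.72  0.52  1.31 -1.15]
need dp [-0.6 -1.   1.4] w [-0.006  0.003  0.005] |w|deg 0.5
```

>>> drive_tool --plan "0 0 1 0 0 0 1;0 0 0 0 0 0 -1;0 0 0 0 0 0 -1;0 0 0 0 0 0 -1;0 0 0 0 0 0 -1;0 0 0 0 0 0 -1;0 0 0 0 0 0 -1;0 0 0 0 0 0 -1"

```text
clock: 58.98
position: [0.5303, 0.1455, 0.0206]
tcp_rot: [1.886, 1.666, -0.769]
force: [-0.7, -1.4, -0.5]
width: 0.0617
```

```bash
cd .;python3 st.py; python3 -c "
from h import *
print(r.state()['tcp_rot'].round(4).tolist())"
```

```text
t 58.98 tcp [530.3 145.5  20.6] grasp [531.9 158.8  34.2] d [-0.083 -0.696 -0.713] jaw [ 0.993 -0.122  0.004] jawyaw -6.99 tilt 6.62 w 0.0617 F [-0.7 -1.4 -0.5]
q [-0.7   0.78 -0.01  1.72  0.52  1.31 -1.15]
[1.8859, 1.6664, -0.7685]
```

>>> drive_tool --plan "0 0 50 0 0 0 -1;0 0 60 0 0 0 -1;0 0 30 0.16 -0.02 0 -1;0 5 0 0.16 -0.02 0 -1;0 5 0 0.16 -0.02 0 -1;0 7 0 0.16 -0.02 0 -1;0 7 0 0.16 -0.02 0 -1;0 10 0 0 0 0.18 -1;0 10 0 0 0 0.18 -1;0 10 0 0 0 0.18 -1;0 8 0 0 0 0.18 -1;0 0 0 0 0 0.18 -1"

```text
clock: 60.48
position: [0.5297, 0.2066, 0.166]
tcp_rot: [-1.164, -2.872, -0.049]
force: [-0.3, -0.9, -2.1]
width: 0.0617
```

```bash
cd .;python3 st.py; python3 - <<'E'
from ax import *
cupaxis([1.8859, 1.6664, -0.7685],[.116,.993,0])
E
```

```text
t 60.48 tcp [529.7 206.6 166. ] grasp [530.2 205.8 185. ] d [-0.027  0.045 -0.999] jaw [0.696 0.718 0.013] jawyaw 45.86 tilt 1.57 w 0.0617 F [-0.3 -0.9 -2.1]
q [-0.19  0.32 -0.32  1.86  0.05  0.98  0.28]
cup axis [-0.496  0.46   0.736] tilt from up 42.6
w to upright [ 0.505  0.545 -0.   ]
```

>>> drive_tool --plan "2 2 -15 0.126 0.136 0 -1;1 2 -15 0.126 0.136 0 -1;1 1 -15 0.126 0.136 0 -1;1 1 -15 0.126 0.136 0 -1;0 0 0 0 0 0 -1"

```text
clock: 61.1
position: [0.5348, 0.2135, 0.1042]
tcp_rot: [-0.889, -2.19, -0.386]
force: [0.1, -0.6, -2.4]
width: 0.0616
```

```bash
cd .;python3 st.py; python3 - <<'E'
from ax import *
cupaxis([1.8859, 1.6664, -0.7685],[.116,.993,0])
E
```

```text
t 61.1 tcp [534.8 213.5 104.2] grasp [544.7 203.9 117.3] d [-0.517  0.508 -0.689] jaw [0.698 0.716 0.004] jawyaw 45.72 tilt 36.91 w 0.0616 F [ 0.1 -0.6 -2.4]
q [ 0.15  0.76 -0.41  1.6  -0.39  1.33  0.77]
cup axis [ 0.006 -0.019  1.   ] tilt from up 1.7
w to upright [-0.019 -0.006  0.   ]
```

>>> drive_tool --plan "0 -1 -18 -0.008 0 0 -1;0 -1 -18 -0.008 0 0 -1;0 -1 -18 0 0 0 -1;0 -1 -12 0 0 0 -1;0 0 -4 0 0 0 -1;0 0 0 0 0 0 -1"

```text
clock: 61.85
position: [0.535, 0.2122, 0.034]
tcp_rot: [-0.893, -2.21, -0.367]
force: [-0.5, -0.4, -2.7]
width: 0.0618
```

```bash
cd .;python3 st.py; python3 - <<'E'
from ax import *
cupaxis([1.8859, 1.6664, -0.7685],[.116,.993,0])
E
```

```text
t 61.85 tcp [535.  212.2  34. ] grasp [544.7 202.9  47.4] d [-0.512  0.49  -0.705] jaw [ 0.694  0.72  -0.003] jawyaw 46.06 tilt 36.0 w 0.0618 F [-0.5 -0.4 -2.7]
q [ 0.13  0.84 -0.39  1.61 -0.36  1.24  0.8 ]
cup axis [-0.005  0.002  1.   ] tilt from up 1.3
w to upright [ 0.002  0.005 -0.   ]
```

>>> drive_tool --plan "0 0 -4 0 0 0 -1;0 0 -2 0 0 0 -1;0 0 0 0 0 0 0.7;0 0 0 0 0 0 0.7;0 0 0 0 0 0 0.7;0 0 0 0 0 0 0.7;0 0 0 0 0 0 0.7;8 -7 15 0 0 0 0.7;8 -7 30 0 0 0 0.7;0 0 50 0 0 0 0.7;0 0 60 0 0 0 1;0 -50 30 0 0 0 1"

```text
clock: 63.35
position: [0.5521, 0.1483, 0.2226]
tcp_rot: [-0.888, -2.211, -0.368]
force: [-0.2, -1.3, -0.7]
width: 0.0933
```

>>> drive_tool --plan "0 -60 0 -0.1 -0.1 0 1;0 -60 0 -0.1 -0.1 0 1;0 -60 0 -0.1 -0.1 0 1;0 -60 0 -0.1 -0.1 0 1;0 -60 0 0 0 0 1;0 -60 0 0 0 0 1;0 -60 0 0 0 0 1;0 0 0 0 0 0 1"

```text
clock: 64.35
position: [0.5531, -0.2927, 0.2379]
tcp_rot: [-1.123, -2.739, -0.093]
force: [0.3, -0.2, -1.0]
width: 0.0943
```

```bash
cd .;python3 st.py; python3 - <<'E'
from meas import *
s=snap('top','t13.png'); d=snap('side','s13.png')
im=cv2.imread('pics/t13.png');cv2.imwrite('pics/t13c.png',cv2.resize(im[170:290,80:350],None,fx=2.9,fy=2.9,interpolation=cv2.INTER_CUBIC))
im=cv2.imread('pics/s13.png');cv2.imwrite('pics/s13c.png',cv2.resize(im[130:290,200:370],None,fx=3.5,fy=3.5,interpolation=cv2.INTER_CUBIC))
E
```

```text
t 64.35 tcp [ 553.1 -292.7  237.9] grasp [ 555.8 -295.   256.6] d [-0.142  0.125 -0.982] jaw [ 0.701  0.713 -0.01 ] jawyaw 45.48 tilt 8.22 w 0.0943 F [ 0.3 -0.2 -1. ]
q [ 0.53  0.44 -0.16  1.52  0.01  1.36  1.17]
```

View pics/t13c.png

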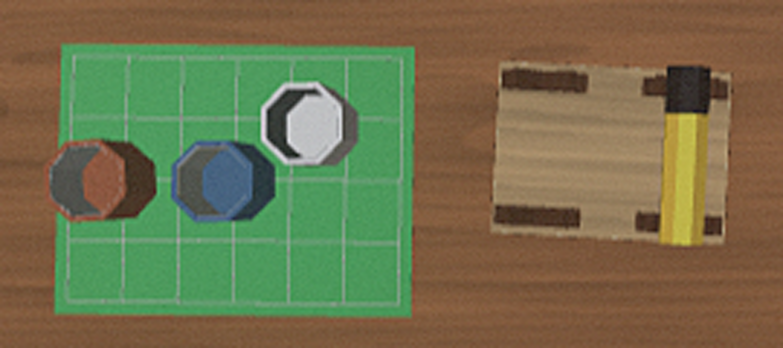

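View pics/s13c.png

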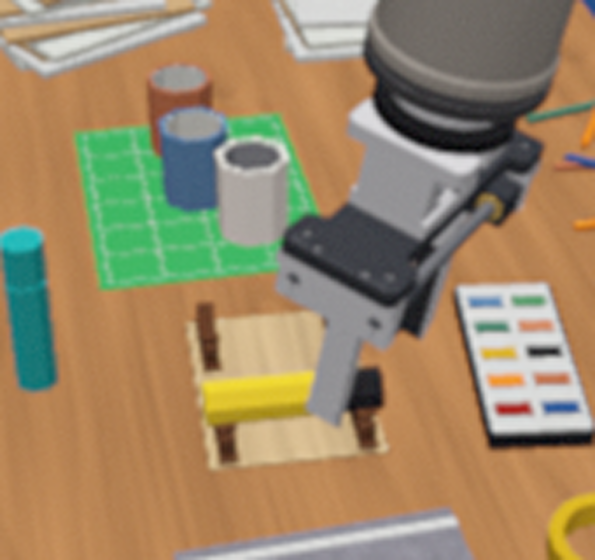

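White has moved about 50 mm from where I released it, probably the announced knock. Checking whether every cup is still inside the limits.

```bash
python3 - <<'E'
from meas import *
from scipy.spatial.transform import Rotation as R
s=snap('top'); f=2.9
mc=np.array([544.25,302.6]); a=np.radians(-1.05)
A=np.array([[np.cos(a),np.sin(a)],[-np.sin(a),np.cos(a)]])
for k,(x0,x1,y0,y1) in dict(white=(261,345,82,166),blue=(171,253,140,221),orange=(49,128,141,221)).items():
    u,v=80+((x0+x1)/2+.5)/f-.5,170+((y0+y1)/2+.5)/f-.5
    p=ray(s,u,v,.08)[:2]*1000; e=ray(s,80+x1/f,v,.08)-ray(s,80+x0/f,v,.08); print(k,p.round(1),'mat',(A@(p-mc)).round(1),'diam',(1000*np.linalg.norm(e)).round(1))
# mat corners in world for yaw
hsv=cv2.cvtColor(cv2.cvtColor(s['pixels'],cv2.COLOR_RGB2BGR),cv2.COLOR_BGR2HSV)
# case ends, axis height .036
d=snap('side')
for p in [(.5597-.07*.998,-.0616+.07*.061,.036),(.5597+.07*.998,-.0616-.07*.061,.036)]:
    print('case end pred top',proj(s,p).round(1),'side',proj(d,p).round(1))
E
```

```text
white [585.1 231.9] mat [ 42.2 -70. ] diam 64.2
blue [542.7 301.2] mat [-1.5 -1.4] diam 62.5
orange [543.2 395.4] mat [-2.7 92.8] diam 60.3
case end pred top [314.1 253.7] side [258.  245.9]
case end pred top [317.  192.8] side [308.5 241. ]
```

Everything is inside the limits: white is at (42, −70) mm in the mat frame, blue (−2, −1) and orange (−3, 93). The case is seated with its ends on the predicted pixels, and the arm is clear. Handing in.

```bash
python3 -c "
from plant import r
print(r.finish_job())"
```

```text
the job is handed in; nothing more can be done
None
```

I handed the job in at about 64 s. All three cups stand mouth up on the mat, and the yellow case lies in the right groove of the rest. No red case was in the scene, and I left the teal look-alike alone.

- **Method:** each cup was laid on its side, regrasped and turned upright. The yellow case first ran into joint limits with the tool pointing forward, so I turned it half round and lowered it into the groove.
- **Cups (last check):** the table gives each cup's centre in the mat frame, against limits of ±82 mm (x) and ±117 mm (y).

| Cup | x (mm) | y (mm) |
|---|---|---|
| white | 42 | −70 |
| blue | −2 | −1 |
| orange | −3 | 93 |

- **Case (last check):** its ends lay within about 2 px of where they should be in the top view. I compared the side view by eye right after placing it, and it agreed.
- **Bystanders and arm:** I noticed no movement of the paint box, ink jar or tape roll, but I did not measure them at the end. The gripper was open and clear of everything.
- **Disagreement:** white was found about 50 mm from where I let it go. That was probably the announced knock. It was still upright and within limits, so I left it there.
- **Failed check:** one re-measurement of white just before its first grasp failed because the gripper hid it. I used the earlier reading, and the grasp held.

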